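# Slice hot brake pads onto the cooling rack and start the timer

## Robot

A 6-joint arm with a two-finger parallel gripper is mounted at the origin on the work surface. World frame = base frame: x ahead of the robot, y to its left, z up, the work surface at z = 0. Lengths are in m, angles in rad, forces in N, time in s.
With the tool pointing down it reaches from about 0.25 to 0.85 m from the base axis. Payload 12.5 kg.
Tool frame: the origin (TCP) lies midway between the tips of the shut fingers; the grasp point (between the pads) lies 19 mm behind it (tcp_to_grasp is the distance from the TCP to the grasp point, in m); z points along the fingers, y is the line along which they close (so a half turn about z gives the same grasp; the last joint's range is limited). The gripper opens to 93 mm and grips with 3 to 60 N. Pads are 15 mm wide; open, the fingers measure 128 mm over their backs; the gripper's body (75 mm by 188 mm) begins 65 mm behind the grasp point.
Start: joints at [-1.392, 0.351, 1.652, -0, 1.139, -0.085], TCP at [0.143, -0.531, 0.219] pointing down, gripper open.
Joint ranges: [-2.75, 2.75], [-0.79, 2.1], [0.01, 2.65], [-1.57, 4.71], [0.07, 3.14], [-2.87, 2.87]. Speed limits (rad/s): [2.22, 2.22, 2.79, 3.14, 3.14, 3.14].

## Interface

Orientations are given as a rotation vector (axis times angle).
In Python, from rig import * gives the robot as it stands.
- The arm moves only by the tool drive_tool, never from a script. Its argument "rows" is one flat list of numbers, 4 for each row, row after row: the shift along the world's x, y, z in mm, then the turn about the world's z in degrees. A call has 1 to 5 rows; each row shifts and turns the commanded pose from where the row before left it; what a row does not reach is not made up. A row lasts 1/8 s, in which the tool goes at most 62.5 mm and 10.7 degrees, less where a joint would pass 70% of its speed; a pose out of reach is approached as far as the arm can. A call is refused whole if a number of a shift passes 62.5 or a number of a turn 10.7, either way. A call with a gripper value outside its range is refused whole. "gripper" is the opening, from 0 (shut) to 1 (fully open), set as the call begins (left out, the last holds). The fingers move at their own pace and stop on an object; "force" is the grip in N (left out, the last holds). Time passes only in rows, so rows that do not move let the fingers close. It gives the time, the measured TCP pose, the force, the opening and the grip force at its end, in the units of the state.
- read_state(): the state, without advancing time (a new reading comes with each control period).
- snapshot(name): name is "scene" or "side" or "wrist"; returns the picture (420x560x3 uint8, blue, green, red); there is no depth.
- calibration(name): a dict with "camera_matrix" (3x3 intrinsics, pixels), "k1" (the pictures are not rectified: a ray, as slopes to the right and down, at radius r is drawn at 1 + k1 r^2 times it, then the intrinsics apply), "rvec" (rotation vector, rad) and "tvec" (3), from world to camera coordinates, as OpenCV has them; the wrist camera has in their place "hand_eye" (4x4, takes a point from camera to tool coordinates, whose origin is the TCP and whose axes are the flange's). Camera axes: x right, y down, z forward; pixel columns grow to the right and rows downward; lengths in m; the calibration is good to about 2 mm. A picture is of the moment at which its call begins: read the wrist's pose just before it. calibration takes no time and is no camera call.
- sign_off(): hands the job in; it is judged then, once.
Trained networks look in the newest picture that a camera, given by its name, has taken for a name from the list of things; names that differ only in an ending like _2 or _b are one class to them, and where a whole thing is asked for, a point or a joint stands for the part that bears it (a point fixed in the world has none). Each returns a list of dicts, best first, with "score" (0 to 1); they miss things now and then, are a little off and sometimes report something else, mostly with a low value. They report only what shows in the picture. A call takes as long as a camera call. They do not tell look-alikes from the thing itself.
- find_in(camera, thing): "xyz" ([x, y, z] in m, in world coordinates, good to about 4 mm: the middle of the surface that is visible of it).
The state is a dict: "t": time; "qpos": joint angles; "dq": joint speeds; "joint_torque": joint torques, N m; "tool_pos": TCP position; "eef_rot": TCP orientation; "wrist_force": force on the tool from outside, world axes, zero at the start; "torque": the same for the moment, N m; "opening": finger opening in m; "grasp_force": force on a finger pad.
Only numpy, scipy, OpenCV 4.12 (cv2) and the standard library are available. Lean on these libraries where they do the work, as an engineer would, in place of code of your own. Each camera call takes 0.05 s, during which the arm holds its last target. There are 200 camera calls.

## Task

The flat brake pads on the enamelled slotted stand are too hot to be touched by the gripper: with the lifting slice, slide the blade along the slot under each pad, lift it and lay it flat and squarely over a slot of the bare steel cooling rack, one pad to a slot, centred across the slot and not jutting out at its front, without dropping any on the bench. When every pad is on the rack, press the timer's spring plunger right down to its stop and hold it there for about a second; leave the slice lying blade down on its rubber mat as you found it, and do not disturb the other tools.

Things in the scene. Friction and masses are not known exactly. Their poses are not given: they have to be found in the camera images.
- stand: Fixed enamelled iron stand, 100 (x) x 304 mm: five bars along x, 55 mm high on a 6 mm base plate, leave four slots 42 mm wide, 74 mm apart, open at top and front (-x), clear from 6 mm height up. Upright back plate 85 mm high (ears to 101 mm) at x = 61 mm. Origin: centre of underside; x along the slots towards the back plate. Hot pads lie across its slots at the start, one to a slot
- stand_slot0 (a point): On the stand: the middle of slot 0 at the height of the bar tops; x along the slot away from its open front end (55 mm above the bench)
- stand_slot1 (a point): On the stand: the middle of slot 1 at the height of the bar tops; x along the slot away from its open front end (55 mm above the bench)
- stand_slot2 (a point): On the stand: the middle of slot 2 at the height of the bar tops; x along the slot away from its open front end (55 mm above the bench)
- stand_slot3 (a point): On the stand: the middle of slot 3 at the height of the bar tops; x along the slot away from its open front end (55 mm above the bench)
- rack: Fixed bare steel cooling rack, empty at the start: 100 (x) x 304 mm, four slots as in the stand (42 mm wide, 74 mm apart, open at top and front) but bars 48 mm high, back strip only 40 mm high, a bolted foot at each side, base plate 6 mm. Origin: centre of underside; x along the slots from the open front to the back
- rack_slot0 (a point): On the rack: the middle of slot 0 at the height of the bar tops; x along the slot away from its open front end (48 mm above the bench); a pad laid in this slot has its origin here
- rack_slot1 (a point): On the rack: the middle of slot 1 at the height of the bar tops; x along the slot away from its open front end (48 mm above the bench); a pad laid in this slot has its origin here
- rack_slot2 (a point): On the rack: the middle of slot 2 at the height of the bar tops; x along the slot away from its open front end (48 mm above the bench); a pad laid in this slot has its origin here
- rack_slot3 (a point): On the rack: the middle of slot 3 at the height of the bar tops; x along the slot away from its open front end (48 mm above the bench); a pad laid in this slot has its origin here
- pad0: Hot flat brake pad: steel back plate 80 x 64 x 5 mm (x, y, z), on it a dark friction facing 72 x 58 x 9 mm with a groove across, 14 mm high in all, 0.2 kg. Origin: centre of its underside; z up, x along the slot. It bridges a 42 mm slot, resting 11 mm on the bar at each side. May be absent
- pad1: Hot flat brake pad: steel back plate 80 x 64 x 5 mm (x, y, z), on it a dark friction facing 72 x 58 x 9 mm with a groove across, 14 mm high in all, 0.2 kg. Origin: centre of its underside; z up, x along the slot. It bridges a 42 mm slot, resting 11 mm on the bar at each side. May be absent
- pad2: Hot flat brake pad: steel back plate 80 x 64 x 5 mm (x, y, z), on it a dark friction facing 72 x 58 x 9 mm with a groove across, 14 mm high in all, 0.2 kg. Origin: centre of its underside; z up, x along the slot. It bridges a 42 mm slot, resting 11 mm on the bar at each side. May be absent
- pad3: Hot flat brake pad: steel back plate 80 x 64 x 5 mm (x, y, z), on it a dark friction facing 72 x 58 x 9 mm with a groove across, 14 mm high in all, 0.2 kg. Origin: centre of its underside; z up, x along the slot. It bridges a 42 mm slot, resting 11 mm on the bar at each side. May be absent
- slice: Steel lifting slice (offset spatula), 0.24 kg: blade 30 mm wide, 3 thick, 115 long; behind it a heel plate 60 wide, 45 long (too wide for the slots), a 14 mm neck up to a wooden handle 95 x 20 x 22 mm parallel to the blade, 60 to 82 mm above the blade's underside. Origin: on the underside where blade meets heel plate; x to the tip (x = 115; handle x = -75 to 20), z up. Starts blade down on the mat
- slice_grip (a point): The middle height of the slice's handle straight above its neck: 18 mm behind the slice's origin, 71 mm above the blade's underside; a good place to grip it from above, fingers at both sides of the handle
- mat: Black rubber mat fixed on the bench, 240 x 90 x 3 mm, the place of the slice. Origin: centre of its underside; x along its length. The slice starts with its origin about 25 mm to -x of the mat's middle, its blade towards the mat's +x
- plunger (a joint): Spring plunger of the cooling timer: 0 as it stands up, 0.015 m pressed down to its stop; about 2 N to start, 7.5 N at the stop; it springs back
- plunger_top (a point): Top centre of the plunger's black round head, 40 mm across, 84 mm above the bench when up, on a round grey timer housing 56 mm across and 57 mm high with its steel collar, fixed on the bench
- dial: Bystander: chrome dial indicator body, lying, 58 mm across, 26 mm high, stem along its x. Origin: centre of the underside
- drift: Bystander: brass drift, lying, 145 mm long, 20 mm thick. Origin: underside near its middle
- shackle: Bystander: black steel shackle, lying, 90 x 90 mm, 16 mm high. Origin: underside near its middle
Things that resemble listed ones, but are neither listed nor needed, are in the scene too. What is shaped like the slice but pink is not meant.

How it is judged:
On the way, in this order (a step that is already met when the one before it is completed fails the run):
1. every pad lies at rest in a slot of the rack, free of the slice (((x of pad0 in the frame of rack_slot0 between -0.025 and 0.025 m and y of pad0 in the frame of rack_slot0 between -0.01 and 0.01 m and z of pad0 in the frame of rack_slot0 between -0.004 and 0.004 m and angle between the x axis of pad0 and the x axis of rack_slot0, either way round below 0.2 rad) or (x of pad0 in the frame of rack_slot1 between -0.025 and 0.025 m and y of pad0 in the frame of rack_slot1 between -0.01 and 0.01 m and z of pad0 in the frame of rack_slot1 between -0.004 and 0.004 m and angle between the x axis of pad0 and the x axis of rack_slot1, either way round below 0.2 rad) or (x of pad0 in the frame of rack_slot2 between -0.025 and 0.025 m and y of pad0 in the frame of rack_slot2 between -0.01 and 0.01 m and z of pad0 in the frame of rack_slot2 between -0.004 and 0.004 m and angle between the x axis of pad0 and the x axis of rack_slot2, either way round below 0.2 rad) or (x of pad0 in the frame of rack_slot3 between -0.025 and 0.025 m and y of pad0 in the frame of rack_slot3 between -0.01 and 0.01 m and z of pad0 in the frame of rack_slot3 between -0.004 and 0.004 m and angle between the x axis of pad0 and the x axis of rack_slot3, either way round below 0.2 rad)) and angle between each of pad0, pad1, pad2, pad3's own z axis and vertical below 0.08 rad and linear speed of each of pad0, pad1, pad2, pad3 below 0.03 m/s and contact force between slice and pad0 below 0.05 N and ((x of pad1 in the frame of rack_slot0 between -0.025 and 0.025 m and y of pad1 in the frame of rack_slot0 between -0.01 and 0.01 m and z of pad1 in the frame of rack_slot0 between -0.004 and 0.004 m and angle between the x axis of pad1 and the x axis of rack_slot0, either way round below 0.2 rad) or (x of pad1 in the frame of rack_slot1 between -0.025 and 0.025 m and y of pad1 in the frame of rack_slot1 between -0.01 and 0.01 m and z of pad1 in the frame of rack_slot1 between -0.004 and 0.004 m and angle between the x axis of pad1 and the x axis of rack_slot1, either way round below 0.2 rad) or (x of pad1 in the frame of rack_slot2 between -0.025 and 0.025 m and y of pad1 in the frame of rack_slot2 between -0.01 and 0.01 m and z of pad1 in the frame of rack_slot2 between -0.004 and 0.004 m and angle between the x axis of pad1 and the x axis of rack_slot2, either way round below 0.2 rad) or (x of pad1 in the frame of rack_slot3 between -0.025 and 0.025 m and y of pad1 in the frame of rack_slot3 between -0.01 and 0.01 m and z of pad1 in the frame of rack_slot3 between -0.004 and 0.004 m and angle between the x axis of pad1 and the x axis of rack_slot3, either way round below 0.2 rad)) and contact force between slice and pad1 below 0.05 N and ((x of pad2 in the frame of rack_slot0 between -0.025 and 0.025 m and y of pad2 in the frame of rack_slot0 between -0.01 and 0.01 m and z of pad2 in the frame of rack_slot0 between -0.004 and 0.004 m and angle between the x axis of pad2 and the x axis of rack_slot0, either way round below 0.2 rad) or (x of pad2 in the frame of rack_slot1 between -0.025 and 0.025 m and y of pad2 in the frame of rack_slot1 between -0.01 and 0.01 m and z of pad2 in the frame of rack_slot1 between -0.004 and 0.004 m and angle between the x axis of pad2 and the x axis of rack_slot1, either way round below 0.2 rad) or (x of pad2 in the frame of rack_slot2 between -0.025 and 0.025 m and y of pad2 in the frame of rack_slot2 between -0.01 and 0.01 m and z of pad2 in the frame of rack_slot2 between -0.004 and 0.004 m and angle between the x axis of pad2 and the x axis of rack_slot2, either way round below 0.2 rad) or (x of pad2 in the frame of rack_slot3 between -0.025 and 0.025 m and y of pad2 in the frame of rack_slot3 between -0.01 and 0.01 m and z of pad2 in the frame of rack_slot3 between -0.004 and 0.004 m and angle between the x axis of pad2 and the x axis of rack_slot3, either way round below 0.2 rad)) and contact force between slice and pad2 below 0.05 N and ((x of pad3 in the frame of rack_slot0 between -0.025 and 0.025 m and y of pad3 in the frame of rack_slot0 between -0.01 and 0.01 m and z of pad3 in the frame of rack_slot0 between -0.004 and 0.004 m and angle between the x axis of pad3 and the x axis of rack_slot0, either way round below 0.2 rad) or (x of pad3 in the frame of rack_slot1 between -0.025 and 0.025 m and y of pad3 in the frame of rack_slot1 between -0.01 and 0.01 m and z of pad3 in the frame of rack_slot1 between -0.004 and 0.004 m and angle between the x axis of pad3 and the x axis of rack_slot1, either way round below 0.2 rad) or (x of pad3 in the frame of rack_slot2 between -0.025 and 0.025 m and y of pad3 in the frame of rack_slot2 between -0.01 and 0.01 m and z of pad3 in the frame of rack_slot2 between -0.004 and 0.004 m and angle between the x axis of pad3 and the x axis of rack_slot2, either way round below 0.2 rad) or (x of pad3 in the frame of rack_slot3 between -0.025 and 0.025 m and y of pad3 in the frame of rack_slot3 between -0.01 and 0.01 m and z of pad3 in the frame of rack_slot3 between -0.004 and 0.004 m and angle between the x axis of pad3 and the x axis of rack_slot3, either way round below 0.2 rad)) and contact force between slice and pad3 below 0.05 N), for 0.3 s.
2. then the plunger is held down at its stop (value of joint plunger above 0.013 m), for 0.4 s.
At the end, for the whole second after the job is handed in: Every pad flat on the rack bars, at rest, within 25 mm along and 10 mm across of a slot's middle, under 0.2 rad askew; slice blade down on the mat, origin within 75 mm along and 40 mm across of its middle; plunger up again after 0.4 s held beyond 13 of 15 mm with all pads loaded (all of step 1 and x of slice in the frame of mat between -0.075 and 0.075 m and y of slice in the frame of mat between -0.04 and 0.04 m and z of slice in the frame of mat between -0.002 and 0.008 m and angle between slice's own z axis and vertical below 0.1 rad and linear speed of slice below 0.02 m/s and value of joint plunger below 0.003 m); the robot touches nothing.
It fails at once if the gripper or arm touches a hot pad (contact force between any of the fingers, the arm and pad0 above 0.3 N or contact force between any of the fingers, the arm and pad1 above 0.3 N or contact force between any of the fingers, the arm and pad2 above 0.3 N or contact force between any of the fingers, the arm and pad3 above 0.3 N).
It fails at once if a pad is dropped off stand, slice or rack (height (world z) of any of pad0, pad1, pad2, pad3 below 0.03 m or angle between any of pad0, pad1, pad2, pad3's own z axis and vertical above 0.5 rad).
It fails at once if a bystander is disturbed (distance of any of dial, drift, shackle from where it was at the start of the episode above 0.03 m).
Of pad0, pad1, pad2, pad3 only 3 to 4 are there at a start; the rules pass over those that are not, and their reading is None.
At some moment in a run one of slice may be knocked a few centimetres aside while the robot is not near it.
It also fails if it takes over 208 s, if anything falls off the work surface, if the arm or the gripper's body presses on something with over 40 N, if the wrist force passes 120 N, or if a joint passes its speed limit or range.

## Working session

There is one attempt and no reset: what is moved stays moved. The work goes in short steps, Python scripts to look and compute and a tool call to move; the robot and the scene stay as the last step left them, time stands still between calls to the robot, and variables do not carry over. Pictures are saved under pics/ and viewed, at most 14 in all, crops included, and the job is handed in when it is done.

Besides the shell and the picture viewer there is one more tool, called after "Call:" by a JSON object that holds its "op" and its "data". drive_tool: Moves the arm, as the interface text tells. Its arguments: {"type":"object","properties":{"rows":{"type":"array"},"gripper":{"type":"number"},"force":{"type":"number"}},"required":["rows"]}

```bash
mkdir -p pics; ls
cat > h.py <<'E'
from rig import *
import numpy as np, cv2
from scipy.spatial.transform import Rotation as R
def shot(n,f):
    im=snapshot(n); cv2.imwrite('pics/'+f,im); return im
def proj(n,P):
    c=calibration(n); P=np.atleast_2d(P).astype(float)
    if 'rvec' in c: X=R.from_rotvec(np.ravel(c['rvec'])).apply(P)+np.ravel(c['tvec'])
    else:
        s=read_state(); X=R.from_rotvec(s['eef_rot']).inv().apply(P-s['tool_pos']); H=np.array(c['hand_eye']); X=(X-H[:3,3])@H[:3,:3]
    u=X[:,:2]/X[:,2:]; u=u*(1+c['k1']*(u**2).sum(1,keepdims=True)); K=np.array(c['camera_matrix'])
    return u@K[:2,:2].T+K[:2,2]
def unproj(n,px,z):
    c=calibration(n); K=np.array(c['camera_matrix']); out=[]
    if 'rvec' in c:
        Rm=R.from_rotvec(np.ravel(c['rvec'])).as_matrix().T; o=-Rm@np.ravel(c['tvec'])
    else:
        s=read_state(); H=np.array(c['hand_eye']); Rt=R.from_rotvec(s['eef_rot']).as_matrix(); Rm=Rt@H[:3,:3]; o=Rt@H[:3,3]+s['tool_pos']
    for p in np.atleast_2d(px):
        d=np.linalg.solve(K[:2,:2],np.array(p,float)-K[:2,2]); u=d.copy()
        for _ in range(20): u=d/(1+c['k1']*(u@u))
        r=Rm@np.array([u[0],u[1],1]); out.append(o+r*(z-o[2])/r[2])
    return np.array(out)
E
python3 - <<'E'
from h import *
for n in('scene','side'):
    shot(n,n+'0.png')
    for t in ['stand','rack','pad0','slice','mat','plunger_top','dial','drift','shackle']:
        print(n,t,[(np.round(d['xyz'],3).tolist(),round(d['score'],2)) for d in find_in(n,t)][:5])
s=read_state();print(s)
E
```

```text
pics
scene stand [([0.672, -0.213, 0.051], 0.91)]
scene rack [([0.625, 0.243, 0.031], 0.83), ([0.615, 0.006, 0.084], 0.29)]
scene pad0 [([0.627, -0.106, 0.071], 0.93), ([0.621, -0.179, 0.068], 0.78), ([0.676, -0.214, 0.047], 0.75), ([0.615, -0.328, 0.069], 0.66)]
scene slice [([0.196, 0.301, 0.002], 0.87), ([0.451, -0.061, 0.01], 0.86), ([0.214, -0.286, 0.004], 0.86)]
scene mat [([0.432, -0.008, 0.005], 0.55)]
scene plunger_top [([0.607, 0.005, 0.086], 0.59)]
scene dial [([0.75, 0.002, 0.021], 0.77)]
scene drift [([0.373, 0.346, 0.009], 0.72)]
scene shackle [([0.381, -0.344, 0.015], 0.61)]
side stand [([0.623, -0.201, 0.047], 0.57)]
side rack [([0.606, 0.25, 0.03], 0.58)]
side pad0 [([0.611, -0.101, 0.071], 0.81), ([0.612, -0.177, 0.07], 0.76), ([0.608, -0.323, 0.068], 0.68)]
side slice [([0.44, -0.048, 0.007], 0.95), ([0.18, 0.314, -0.0], 0.71)]
side mat [([0.605, 0.005, 0.086], 0.64), ([0.427, 0.006, 0.005], 0.58), ([0.623, -0.208, 0.047], 0.16)]
side plunger_top [([0.43, 0.006, 0.008], 0.63), ([0.606, 0.01, 0.084], 0.51)]
side dial [([0.743, 0.001, 0.026], 0.9)]
side drift [([0.351, 0.351, 0.019], 0.59)]
side shackle [([0.372, -0.347, 0.011], 0.62)]
{'t': 1.0, 'qpos': array([-1.39155653e+00,  3.50691813e-01,  1.65180347e+00, -4.37021348e-06,
        1.13913952e+00, -8.46067064e-02]), 'dq': array([ 9.04394714e-04, -1.40582459e-03, -5.61713696e-05, -5.72587850e-04,
        9.74525335e-05, -2.81666685e-04]), 'joint_torque': array([-2.99355721e-03, -4.97261882e+01, -2.85490590e+01,  6.97972393e-02,
        2.21870793e-02, -3.65374785e-05]), 'tool_pos': array([ 0.14345302, -0.53093494,  0.21863572]), 'eef_rot': array([-3.11425261e+00, -4.13245338e-01,  9.36000900e-06]), 'wrist_force': array([-0.49983545,  0.38029506,  0.13781655]), 'torque': array([ 0.02995643, -0.04643808, -0.00711659]), 'grasp_force': 0.0, 'opening': 0.093107171287866}
```

View pics/scene0.png

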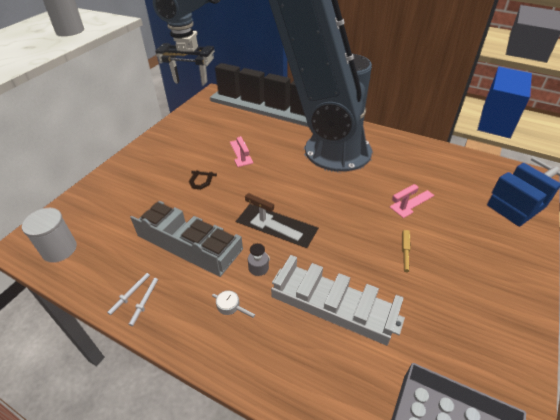

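View pics/side0.png

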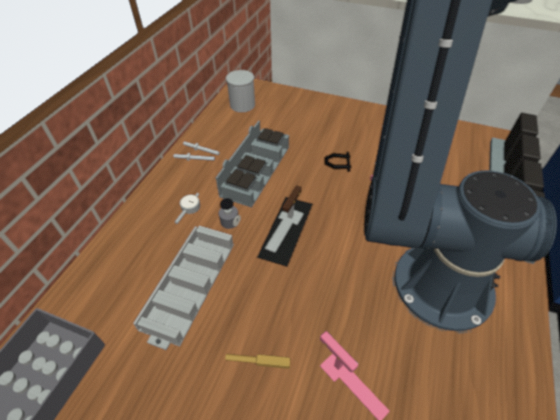

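Run:
```python
from h import *
np.set_printoptions(precision=4,suppress=True)
c=calibration('wrist');print(c)
print(R.from_rotvec(read_state()['eef_rot']).as_matrix())
c=calibration('side');print(c)
```

```text
{'camera_matrix': array([[293.0643,   0.    , 281.6794],
       [  0.    , 293.0643, 204.5681],
       [  0.    ,   0.    ,   1.    ]]), 'k1': -0.01810015165805483, 'hand_eye': array([[-0.0005, -0.9592, -0.2826,  0.0787],
       [ 1.    , -0.0007,  0.0005,  0.0002],
       [-0.0007, -0.2826,  0.9592, -0.1639],
       [ 0.    ,  0.    ,  0.    ,  1.    ]])}
[[ 0.9654  0.2608 -0.    ]
 [ 0.2608 -0.9654  0.    ]
 [-0.     -0.     -1.    ]]
{'camera_matrix': array([[381.2895,   0.    , 279.2935],
       [  0.    , 381.2895, 208.4822],
       [  0.    ,   0.    ,   1.    ]]), 'k1': -0.0013063994840294317, 'rvec': array([ 0.5086, -2.7804,  1.0285]), 'tvec': array([0.4217, 0.1954, 0.9846])}
```

Call:
{"op": "drive_tool", "data": {"rows": [30, 30, 40, -5, 40, 36, 20, -5, 40, 36, 20, -5, 40, 36, 20, 0, 40, 36, 20, 0]}}

```text
t: 1.62
tool_pos: [0.3345, -0.3556, 0.3395]
eef_rot: [3.141, 0.003, 0.0]
wrist_force: [0.7, -0.9, -0.2]
opening: 0.0931
grasp_force: 0.0
```

Call:
{"op": "drive_tool", "data": {"rows": [40, 36, 20, 0, 40, 36, 20, 0, 40, 36, 20, 0, 0, 0, 0, 0]}}

```text
t: 2.12
tool_pos: [0.4555, -0.247, 0.3997]
eef_rot: [3.141, 0.009, 0.003]
wrist_force: [0.1, -0.2, -0.8]
opening: 0.0928
grasp_force: 0.0
```

Run:
```python
from h import *
s=read_state();print(s['t'],s['tool_pos'],s['eef_rot'])
shot('wrist','w1.png')
for t in ['stand','pad0','slice','mat']:
    print(t,[(np.round(d['xyz'],3).tolist(),round(d['score'],2)) for d in find_in('wrist',t)][:5])
```

```text
2.125 [ 0.45546845 -0.24702162  0.39973417] [3.14077547e+00 9.48719770e-03 3.09197021e-03]
stand [([0.65, -0.246, 0.056], 0.74), ([0.608, 0.005, 0.083], 0.64)]
pad0 [([0.619, -0.112, 0.068], 0.95), ([0.618, -0.184, 0.069], 0.85), ([0.613, -0.332, 0.071], 0.61)]
slice [([0.214, -0.295, 0.002], 0.83), ([0.226, 0.296, 0.004], 0.56)]
mat [([0.438, -0.017, 0.003], 0.81), ([0.62, -0.113, 0.066], 0.51)]
```

View pics/w1.png

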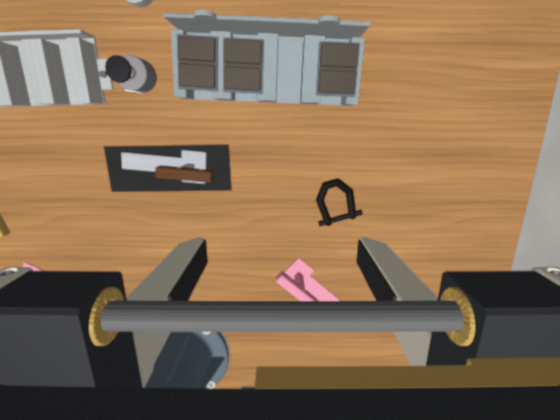

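Run:
```python
import cv2,numpy as np
a=cv2.imread('pics/w1.png')
b=cv2.resize(a[0:110,155:385],None,fx=3.4,fy=3.4,interpolation=cv2.INTER_CUBIC)[:,:782]
c=cv2.resize(a[140:200,95:245],None,fx=3.4,fy=3.4,interpolation=cv2.INTER_CUBIC)
o=np.zeros((374+204,782,3),np.uint8);o[:374,:b.shape[1]]=b;o[374:,:c.shape[1]]=c;cv2.imwrite('pics/w1c.png',o)
```

```text
(no output)
```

View pics/w1c.png

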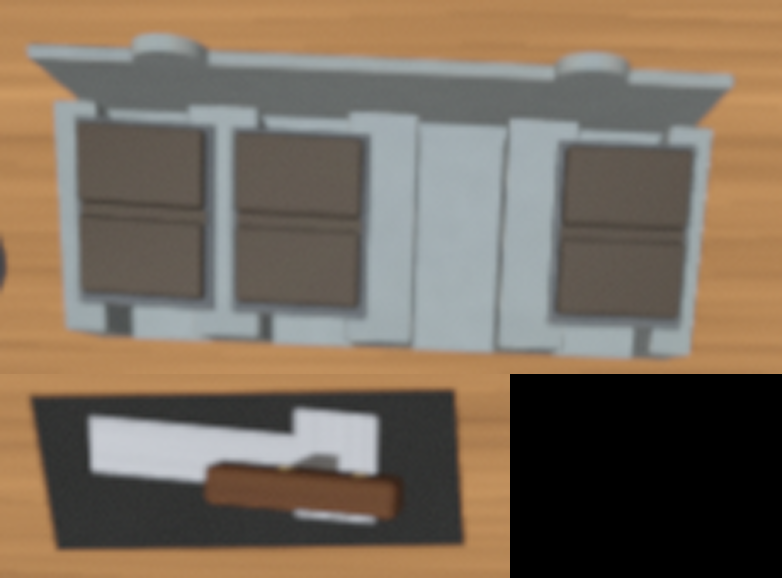

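Run:
```python
from h import *
np.set_printoptions(precision=4,suppress=True)
f=lambda L,z,o:unproj('wrist',np.array(L)/3.4+o,z)
O=np.array([155,0.])
for L in ([(79,122),(206,126),(203,299),(80,296)],[(235,131),(363,136),(358,307),(233,301)],[(564,144),(692,150),(683,320),(556,313)]):
    p=f(L,.069,O); print('pad',p.mean(0), 'size',np.linalg.norm(p[0]-p[1]),np.linalg.norm(p[1]-p[2]),'yaw',np.degrees(np.arctan2(*(p[0]-p[1]+p[3]-p[2])[[0,1]])),np.degrees(np.arctan2(*(p[0]-p[3]+p[1]-p[2])[[1,0]])))
print('bars front corners',f([(68,330),(690,355)],.055,O), 'slot2',f([(416,120),(413,345),(508,122),(498,350)],.055,O))
print('backplate top',f([(28,46),(732,78)],.085,O))
O=np.array([95,30.])
print('blade',f([(88,415),(92,472)],.006,O),'heel',f([(294,408),(378,414),(376,522)],.006,O),'handle',f([(206,466),(402,478),(398,518),(206,492)],.085,O))
print('mat',f([(32,397),(455,391),(463,543),(57,548)],.003,O))
```

```text
pad [ 0.6143 -0.1191  0.069 ] size 0.056444570787891904 0.07236559368976447 yaw 1.7341361906518367 -4.75139521422758
pad [ 0.6107 -0.1895  0.069 ] size 0.05690190462946748 0.07165687113683313 yaw 2.4239302015867517 -3.304168087506897
pad [ 0.6054 -0.338   0.069 ] size 0.05735495500987895 0.07170049489129496 yaw 2.5173499394831813 -0.15582805434149102
bars front corners [[ 0.565  -0.0757  0.055 ]
 [ 0.5534 -0.3754  0.055 ]] slot2 [[ 0.6551 -0.2434  0.055 ]
 [ 0.5577 -0.2416  0.055 ]
 [ 0.6543 -0.2853  0.055 ]
 [ 0.5555 -0.2825  0.055 ]]
backplate top [[ 0.6766 -0.08    0.085 ]
 [ 0.6643 -0.3781  0.085 ]]
blade [[0.4707 0.0537 0.006 ]
 [0.4388 0.0563 0.006 ]] heel [[ 0.4742 -0.0618  0.006 ]
 [ 0.4708 -0.1081  0.006 ]
 [ 0.4098 -0.1025  0.006 ]] handle [[ 0.4548 -0.0432  0.085 ]
 [ 0.4488 -0.1377  0.085 ]
 [ 0.4291 -0.1344  0.085 ]
 [ 0.4421 -0.0417  0.085 ]]
mat [[ 0.4804  0.0853  0.003 ]
 [ 0.483  -0.1508  0.003 ]
 [ 0.3968 -0.1511  0.003 ]
 [ 0.3939  0.0853  0.003 ]]
```

Call:
{"op": "drive_tool", "data": {"rows": [-2, 18, -18, 10.5, -2, 18, -18, 10.5, -2, 18, -18, 10.5, -2, 18, -18, 10.5, -2, 18, -18, 10.5]}}

```text
t: 3.0
tool_pos: [0.4426, -0.1592, 0.3078]
eef_rot: [-2.813, -1.398, 0.0]
wrist_force: [0.6, -0.2, 0.9]
opening: 0.093
grasp_force: 0.0
```

Call:
{"op": "drive_tool", "data": {"rows": [-2, 18, -18, 10.5, -1, 18, -18, 10.5, 0, 14, -18, 10.5, 0, 0, 0, 0, 0, 0, 0, 0]}}

```text
t: 3.62
tool_pos: [0.4405, -0.1099, 0.2553]
eef_rot: [2.337, 2.098, 0.0]
wrist_force: [0.5, -0.0, -0.2]
opening: 0.0932
grasp_force: 0.0
```

Call:
{"op": "drive_tool", "data": {"rows": [0, 0, 0, 0, 0, 0, 0, 0]}}

```text
t: 3.88
tool_pos: [0.4406, -0.1094, 0.255]
eef_rot: [2.334, 2.102, 0.0]
wrist_force: [0.1, 0.7, -1.0]
opening: 0.0933
grasp_force: 0.0
```

Run:
```python
from h import *
s=read_state();print(s['t'],s['tool_pos'],s['eef_rot'],s['dq'])
a=shot('wrist','w2.png')
print([(np.round(d['xyz'],3).tolist(),round(d['score'],2)) for d in find_in('wrist','slice')][:5])
print(s['tool_pos']-read_state()['tool_pos'])
```

```text
3.875 [ 0.4405617  -0.10938435  0.2550294 ] [2.33384765e+00 2.10205912e+00 4.58276582e-04] [ 0.00555749  0.00156542  0.00262544 -0.00011683 -0.00079508 -0.00655416]
[([0.449, -0.05, 0.005], 0.66)]
[ 8.24616670e-05 -1.98655363e-04  1.98552740e-04]
```

View pics/w2.png

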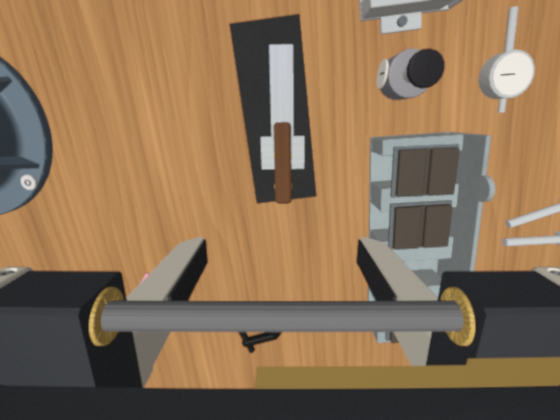

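```bash
python3 - <<'E'
from h import *
np.set_printoptions(precision=4,suppress=True)
f=lambda L,z:unproj('wrist',L,z)
print('blade tip',f([(270,45),(293,45)],.006),'heel',f([(261,137),(304,136),(305,169),(261,169)],.006),'handle',f([(275,123),(290,123),(292,202),(276,202)],.085))
p=f([(397,148),(457,146),(459,195),(398,196)],.069);print(p,p.mean(0))
p=f([(393,207),(448,206),(451,247),(394,249)],.069);print(p,p.mean(0))
E
python3 - <<'E'
import cv2
a=cv2.imread('pics/w2.png')[0:265,225:500]
cv2.imwrite('pics/w2c.png',cv2.resize(a,None,fx=2.25,fy=2.25,interpolation=cv2.INTER_CUBIC))
E
```

```text
blade tip [[0.4433 0.0596 0.006 ]
 [0.4724 0.0565 0.006 ]] heel [[ 0.4179 -0.0529  0.006 ]
 [ 0.4768 -0.0577  0.006 ]
 [ 0.4745 -0.1034  0.006 ]
 [ 0.4124 -0.0969  0.006 ]] handle [[ 0.4409 -0.0354  0.085 ]
 [ 0.4573 -0.0371  0.085 ]
 [ 0.451  -0.1272  0.085 ]
 [ 0.4321 -0.1252  0.085 ]]
[[ 0.5807 -0.0787  0.069 ]
 [ 0.6519 -0.0835  0.069 ]
 [ 0.6581 -0.1444  0.069 ]
 [ 0.5823 -0.1378  0.069 ]] [ 0.6183 -0.1111  0.069 ]
[[ 0.5762 -0.1514  0.069 ]
 [ 0.6452 -0.1574  0.069 ]
 [ 0.6524 -0.2145  0.069 ]
 [ 0.5777 -0.2093  0.069 ]] [ 0.6129 -0.1831  0.069 ]
```

View pics/w2c.png

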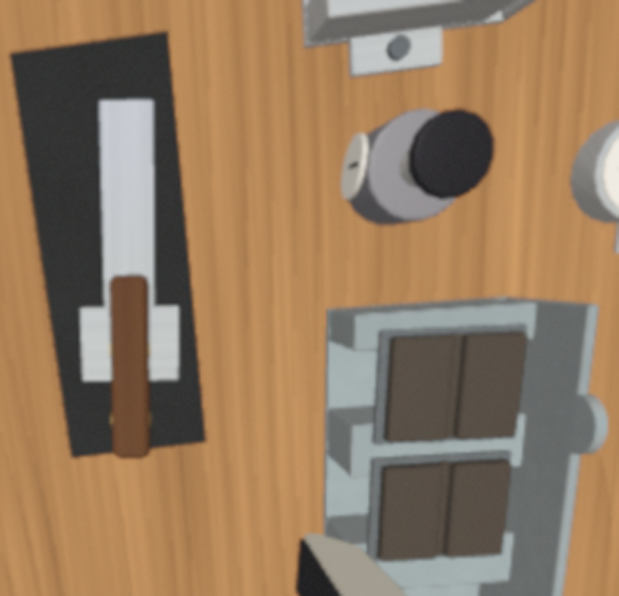

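Call:
{"op": "drive_tool", "data": {"rows": [5, 18, -40, 1, 0, 18, -40, 0, 0, 0, -40, 0, 0, 0, -40, 0, 0, 0, -20, 0]}}

```text
t: 4.6
tool_pos: [0.4447, -0.0728, 0.0729]
eef_rot: [-2.313, -2.123, 0.002]
wrist_force: [0.7, -1.1, 0.4]
opening: 0.093
grasp_force: 0.0
```

Call:
{"op": "drive_tool", "data": {"rows": [0, 0, -10, 0, 0, 0, -10, 0, 0, 0, 0, 0, 0, 0, 0, 0]}}

```text
t: 5.1
tool_pos: [0.4458, -0.0731, 0.0552]
eef_rot: [2.314, 2.124, 0.001]
wrist_force: [0.1, -0.4, -0.2]
opening: 0.093
grasp_force: 0.0
```

Call:
{"op": "drive_tool", "data": {"rows": [0, 0, 0, 0, 0, 0, 0, 0, 0, 0, 0, 0, 0, 0, 0, 0, 0, 0, 0, 0], "gripper": 0, "force": 60}}

```text
t: 5.72
tool_pos: [0.4454, -0.0729, 0.0546]
eef_rot: [-2.314, -2.125, -0.0]
wrist_force: [-0.8, -0.1, -1.0]
opening: 0.0479
grasp_force: 0.0
```

Call:
{"op": "drive_tool", "data": {"rows": [0, 0, 0, 0, 0, 0, 20, 0, 0, 0, 30, 0, 0, 0, 0, 0, 0, 0, 0, 0]}}

```text
t: 6.35
tool_pos: [0.4451, -0.0729, 0.104]
eef_rot: [-2.314, -2.124, 0.0]
wrist_force: [-0.1, -0.1, -0.6]
opening: 0.0009
grasp_force: 0.0
```

Run:
```python
from h import *
s=read_state();print(s['t'],s['tool_pos'],s['eef_rot'],s['qpos'])
shot('side','s1.png')
```

```text
6.35 [ 0.44512586 -0.07287254  0.10404198] [-2.31376503e+00 -2.12444162e+00  4.68376629e-04] [-2.65541882e-01  3.45037853e-01  2.00170258e+00 -1.52937849e-05
  7.95394101e-01 -1.80267591e-01]
```

Call:
{"op": "drive_tool", "data": {"rows": [0, 0, 60, 0, 0, 0, 0, 0, 0, 0, 0, 0, 0, 0, 0, 0, 0, 0, 0, 0], "gripper": 1}}

```text
t: 7.02
tool_pos: [0.445, -0.0729, 0.1637]
eef_rot: [-2.313, -2.124, 0.001]
wrist_force: [0.1, -0.7, 0.3]
opening: 0.0461
grasp_force: 0.0
```

Call:
{"op": "drive_tool", "data": {"rows": [0, 0, 0, 0, 0, 0, 0, 0, 0, 0, 0, 0, 0, 0, 0, 0, 0, 0, 0, 0]}}

```text
t: 7.65
tool_pos: [0.4454, -0.073, 0.1646]
eef_rot: [2.314, 2.125, 0.0]
wrist_force: [-0.3, 1.0, -0.2]
opening: 0.0919
grasp_force: 0.0
```

Run:
```python
from h import *
s=read_state();print(s['t'],s['tool_pos'],s['eef_rot'],s['opening'])
a=shot('wrist','w3.png')
g=(a.min(2)>150).astype(np.uint8); 
n,l,st,c=cv2.connectedComponentsWithStats(g)
for i in range(1,n):
    if st[i,4]>300: print(st[i],c[i], cv2.minAreaRect(np.argwhere(l==i)[:,::-1].astype(np.float32)))
```

```text
7.65 [ 0.44541758 -0.07296463  0.16464475] [2.31409885e+00 2.12470948e+00 1.34068502e-06] 0.0918876609972809
[ 400    0  117   21 1720] [449.87383721   7.27906977] ((458.0, 10.0), (20.0, 116.0), 90.0)
[409  26  51  26 894] [433.61409396  38.56823266] ((434.03594970703125, 38.3354377746582), (20.489871978759766, 52.27225875854492), 83.8844985961914)
[ 255   63   54  150 4081] [281.66797354 135.98603284] ((281.5, 137.5), (149.0, 53.0), 90.0)
[420  76  29  43 517] [430.99419729  96.11025145] ((431.60003662109375, 95.30000305175781), (16.546903610229492, 47.404640197753906), 26.56505012512207)
[542  82  18  70 821] [552.39951279 114.73325213] ((550.5, 116.5), (69.0, 17.0), 90.0)
[402  85  17  35 387] [410.03617571 102.10335917] ((409.94122314453125, 102.23530578613281), (14.55213737487793, 35.41019821166992), 14.03624439239502)
[ 389  184  121   45 1799] [433.38299055 201.18176765] ((448.7378234863281, 203.6402587890625), (39.644920349121094, 124.12503814697266), 83.6598129272461)
[403 246  95  26 558] [437.39605735 258.68458781] ((449.79345703125, 262.14276123046875), (92.99073791503906, 25.2684383392334), 5.5054779052734375)
```

View pics/w3.png

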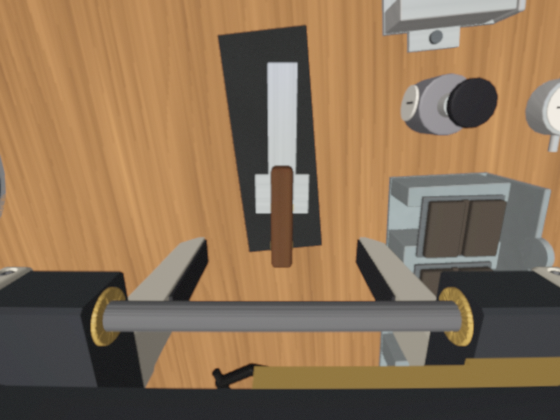

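Call:
{"op": "drive_tool", "data": {"rows": [0, 0, -40, 0, 0, 0, -40, 0, 0, 0, -20, 0, 0, 0, -10, 0, 0, 0, 0, 0]}}

```text
t: 8.32
tool_pos: [0.4454, -0.0729, 0.0546]
eef_rot: [-2.314, -2.125, 0.0]
wrist_force: [0.5, 0.7, 0.1]
opening: 0.0929
grasp_force: 0.0
```

Call:
{"op": "drive_tool", "data": {"rows": [0, 0, 0, 0, 0, 0, 0, 0, 0, 0, 0, 0, 0, 0, 0, 0, 0, 0, 0, 0], "gripper": 0, "force": 60}}

```text
t: 8.95
tool_pos: [0.4455, -0.073, 0.0547]
eef_rot: [2.314, 2.125, 0.0]
wrist_force: [0.0, 0.3, -0.0]
opening: 0.0477
grasp_force: 0.0
```

Call:
{"op": "drive_tool", "data": {"rows": [0, 0, 0, 0, 0, 0, 0, 0, 0, 0, 0, 0, 0, 0, 0, 0, 0, 0, 0, 0]}}

```text
t: 9.57
tool_pos: [0.4454, -0.0729, 0.0546]
eef_rot: [-2.314, -2.125, 0.0]
wrist_force: [0.3, -0.5, -1.1]
opening: 0.0196
grasp_force: 60.0
```

Call:
{"op": "drive_tool", "data": {"rows": [0, 0, 0, 0, 0, 0, 0, 0, 0, 0, 10, 0, 0, 0, 20, 0, 0, 0, 20, 0]}}

```text
t: 10.2
tool_pos: [0.4453, -0.0729, 0.1057]
eef_rot: [-2.314, -2.125, 0.0]
wrist_force: [-0.7, 0.3, -1.6]
opening: 0.0197
grasp_force: 60.0
```

Call:
{"op": "drive_tool", "data": {"rows": [-10, -4, 0, -10.6, -10, -4, 0, -10.6, -10, -4, 0, -10.6, -10, -4, 0, -10.6, -10, -4, 0, -10.6]}}

```text
t: 10.82
tool_pos: [0.3951, -0.0931, 0.1052]
eef_rot: [3.021, 0.86, 0.0]
wrist_force: [0.7, 0.2, -2.1]
opening: 0.0199
grasp_force: 60.0
```

Call:
{"op": "drive_tool", "data": {"rows": [-1, -4, 0, -10.6, 0, -5, 0, -10.6, 0, 0, -9, -10.6, 0, 0, -9, -2.4, 0, 0, 0, 0]}}

```text
t: 11.45
tool_pos: [0.3942, -0.1019, 0.0867]
eef_rot: [-3.141, 0.057, 0.001]
wrist_force: [0.5, 0.6, -2.3]
opening: 0.0196
grasp_force: 60.0
```

Call:
{"op": "drive_tool", "data": {"rows": [0, 0, 0, 0, 0, 0, 0, 0, 0, 0, 0, 0]}}

```text
t: 11.82
tool_pos: [0.3945, -0.102, 0.0869]
eef_rot: [3.141, -0.057, 0.001]
wrist_force: [-0.5, -0.0, -2.8]
opening: 0.0195
grasp_force: 60.0
```

Run:
```python
from h import *
s=read_state();print(s['t'],s['tool_pos'],s['eef_rot'])
a=shot('wrist','w4.png')
cv2.imwrite('pics/w4c.png',cv2.resize(a[0:300,150:500],None,fx=2,fy=2,interpolation=cv2.INTER_CUBIC))
```

```text
11.825 [ 0.39452614 -0.10197027  0.0868563 ] [ 3.14096046e+00 -5.66330844e-02  5.24679071e-04]
```

View pics/w4c.png

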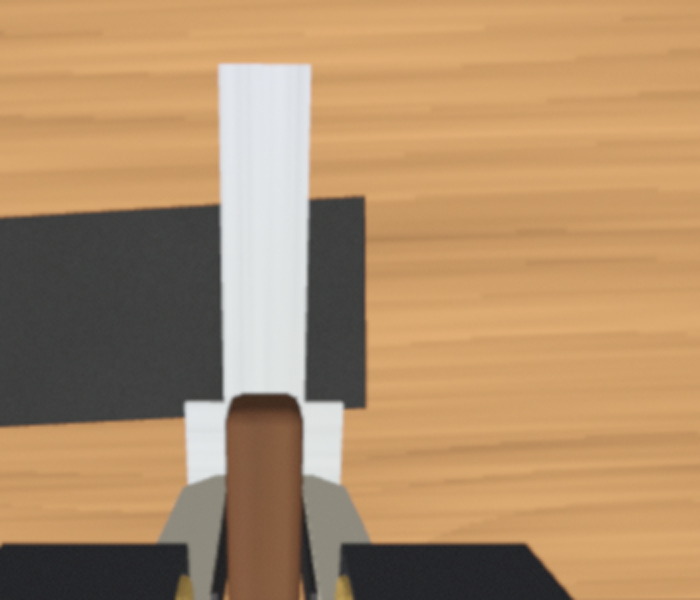

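Call:
{"op": "drive_tool", "data": {"rows": [0, -30, 60, 0, 10, -41, 60, 0, 25, -41, 60, 0, 30, -41, 3, 0, 10, 0, 0, 0]}}

```text
t: 12.5
tool_pos: [0.4642, -0.2413, 0.2457]
eef_rot: [3.14, -0.06, 0.001]
wrist_force: [-0.6, 0.3, -2.6]
opening: 0.0197
grasp_force: 60.0
```

Call:
{"op": "drive_tool", "data": {"rows": [0, 0, 0, 0, 0, 0, 0, 0, 0, 0, 0, 0]}}

```text
t: 12.88
tool_pos: [0.4629, -0.2386, 0.2455]
eef_rot: [-3.141, 0.056, 0.0]
wrist_force: [-0.9, -0.2, -2.2]
opening: 0.0196
grasp_force: 60.0
```

Run:
```python
from h import *
s=read_state();print(s['t'],s['tool_pos'],s['eef_rot'],s['dq'])
a=shot('wrist','w5.png')
cv2.imwrite('pics/w5c.png',cv2.resize(a[0:300,120:480],(792,588)))
# blade offset in tool frame from w4
c=calibration('wrist');H=np.array(c['hand_eye']);Rt=R.from_rotvec(s['eef_rot']).as_matrix()
w=unproj('wrist',[(259.5,32.5),(305.5,32.5),(243,200),(321,200)],s['tool_pos'][2]-.049)
print((w-s['tool_pos'])@Rt)
```

```text
12.875 [ 0.462869   -0.23856813  0.24546903] [-3.14093712e+00  5.61740271e-02  4.55248334e-04] [-9.35873045e-04  6.79670743e-05 -8.18010804e-03  2.19661166e-04
  1.08209089e-03 -2.74585050e-04]
[[ 0.13263085 -0.0138781   0.04896326]
 [ 0.13261755  0.01598872  0.04895884]
 [ 0.01977694 -0.02872117  0.04899847]
 [ 0.01972656  0.03010267  0.04898978]]
```

View pics/w5c.png

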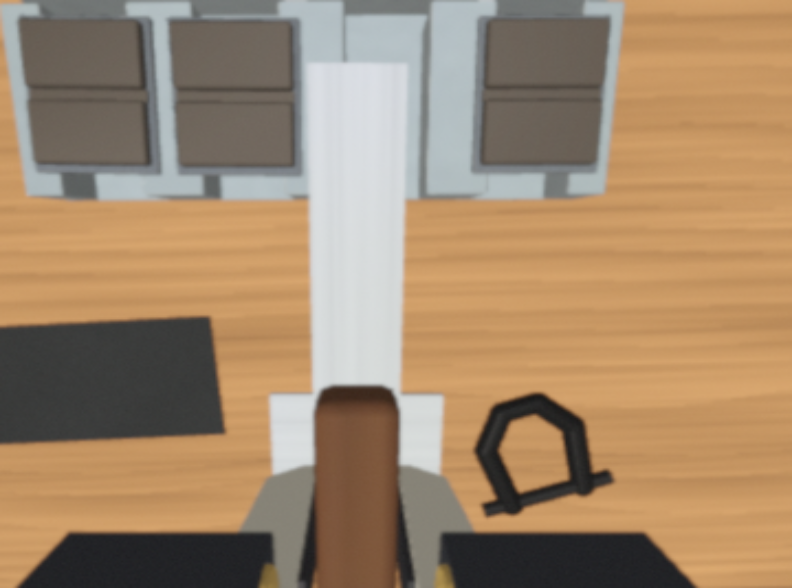

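Run:
```python
from h import *
np.set_printoptions(precision=4,suppress=True)
s=read_state();Rt=R.from_rotvec(s['eef_rot']).as_matrix()
f=lambda L,z:unproj('wrist',np.array(L)/[2.2,1.96]+[120,0],z)
for n,L in dict(A=[(22,17),(140,20),(149,166),(33,163)],B=[(170,20),(292,21),(294,167),(178,165)],D=[(486,17),(609,18),(596,163),(482,163)]).items():
    p=f(L,.069);print(n,p.mean(0),'size',np.linalg.norm(p[0]-p[1]),np.linalg.norm(p[1]-p[2]),'yaw',np.degrees(np.arctan2(*(p[0]-p[3]+p[1]-p[2])[[1,0]])),np.degrees(np.arctan2(*-(p[0]-p[1]+p[3]-p[2])[[0,1]])))
print('front',f([(27,194),(605,192)],.055))
```

```text
A [ 0.6183 -0.1155  0.069 ] size 0.055006210144532025 0.07137798892541909 yaw -4.505927542581136 -175.98676767737928
B [ 0.6145 -0.1861  0.069 ] size 0.056643140350001626 0.0713012581476151 yaw -2.9974154801461874 -176.971797597066
D [ 0.6107 -0.3342  0.069 ] size 0.05726642167591695 0.07081896847758602 yaw -1.017832670506944 -177.99256049150875
front [[ 0.5698 -0.0715  0.055 ]
 [ 0.5597 -0.3724  0.055 ]]
```

Call:
{"op": "drive_tool", "data": {"rows": [-23, 20, -20, 0, -23, 20, -20, 0, 0, 21, -40, 0, 0, 0, -40, 0, 0, 0, -39, 0]}}

```text
t: 13.55
tool_pos: [0.4173, -0.1778, 0.0857]
eef_rot: [3.141, -0.056, 0.001]
wrist_force: [-0.2, -0.7, -2.2]
opening: 0.0191
grasp_force: 60.0
```

Call:
{"op": "drive_tool", "data": {"rows": [0, 0, 0, 0, 0, 0, 0, 0, 0, 0, 0, 0]}}

```text
t: 13.92
tool_pos: [0.4181, -0.1786, 0.088]
eef_rot: [3.14, -0.057, 0.004]
wrist_force: [-0.1, -0.4, -1.9]
opening: 0.0194
grasp_force: 60.0
```

Run:
```python
from h import *
s=read_state();print(s['t'],s['tool_pos'],s['eef_rot'],s['dq'])
a=shot('side','s2.png');b=shot('wrist','w6.png')
p=proj('side',[[.55,-.2,.05]])[0];print(p)
x,y=int(p[0]),int(p[1]);cv2.imwrite('pics/s2c.png',np.hstack([cv2.resize(a[max(0,y-60):y+60,x-70:x+70],None,fx=3,fy=3),cv2.resize(b[0:300,120:480],(432,360))]))
```

```text
13.925 [ 0.41808224 -0.17864602  0.08796813] [ 3.13981576 -0.05719799  0.00371111] [-5.18411947e-04  2.56271133e-03  4.37214871e-03  1.22607351e-03
 -5.26247208e-03 -4.61038310e-05]
[272.56442634 168.63940207]
```

View pics/s2c.png

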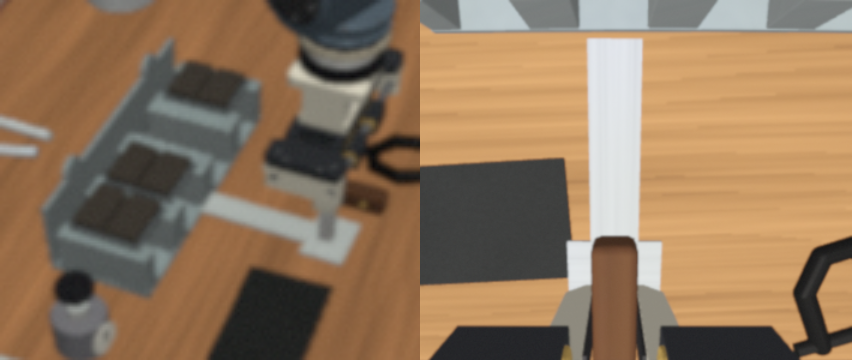

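Call:
{"op": "drive_tool", "data": {"rows": [24, -1, 0, 0, 24, -1, 0, 0, 24, -1, 0, 0, 24, -1, 0, 0, 22, -0.5, 0, 0]}}

```text
t: 14.65
tool_pos: [0.5363, -0.1828, 0.0871]
eef_rot: [3.141, -0.057, 0.001]
wrist_force: [-0.8, 0.5, -2.6]
opening: 0.0196
grasp_force: 60.0
```

Call:
{"op": "drive_tool", "data": {"rows": [0, 0, 0, 0, 0, 0, 0, 0]}}

```text
t: 14.9
tool_pos: [0.5345, -0.1826, 0.0865]
eef_rot: [-3.141, 0.057, 0.001]
wrist_force: [-2.0, 0.4, -2.6]
opening: 0.0195
grasp_force: 60.0
```

Call:
{"op": "drive_tool", "data": {"rows": [0, 0, 5, 0, 0, 0, 4, 0, 0, 0, 4, 0, 0, 0, 4, 0, 0, 0, 4, 0]}}

```text
t: 15.52
tool_pos: [0.5349, -0.1826, 0.1074]
eef_rot: [-3.141, 0.057, 0.001]
wrist_force: [-0.3, 0.3, -5.5]
opening: 0.0196
grasp_force: 60.0
```

Call:
{"op": "drive_tool", "data": {"rows": [0, 0, 4, 0, 0, 0, 5, 0, 0, 0, 6, 0, 0, 0, 6, 0, 0, 0, 0, 0]}}

```text
t: 16.15
tool_pos: [0.5355, -0.1828, 0.129]
eef_rot: [3.141, -0.057, 0.001]
wrist_force: [-0.7, 0.1, -5.3]
opening: 0.0197
grasp_force: 60.0
```

Run:
```python
from h import *
s=read_state();print(s['t'],s['tool_pos'],s['eef_rot'],s['wrist_force'],s['torque'])
a=shot('side','s3.png');b=shot('wrist','w7.png')
p=proj('side',[[.58,-.2,.08]])[0]
x,y=int(p[0]),int(p[1]);cv2.imwrite('pics/s3c.png',np.hstack([cv2.resize(a[max(0,y-60):y+60,x-70:x+70],None,fx=3,fy=3),cv2.resize(b[0:300,120:480],(432,360))]))
```

```text
16.15 [ 0.53554922 -0.18280654  0.1290212 ] [ 3.14069775e+00 -5.72075544e-02  1.42411829e-03] [-0.71536319  0.05808155 -5.29487136] [ 0.02018418  0.20650654 -0.03417218]
```

View pics/s3c.png

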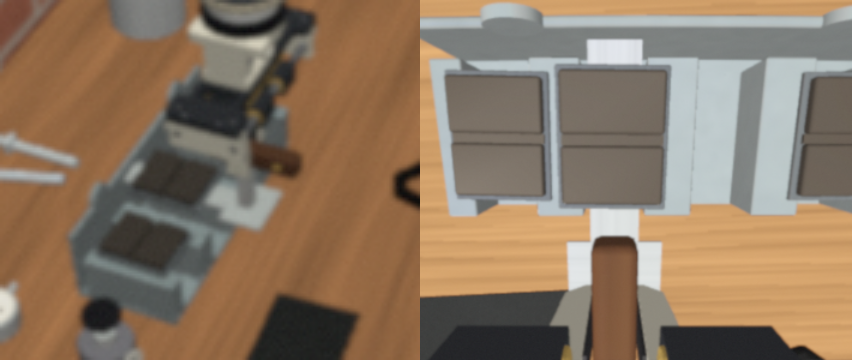

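Call:
{"op": "drive_tool", "data": {"rows": [-8, 0.3, 0, 0, -16, 0.6, 2, 0, -24, 1, 5, 0, -28, 1, 10, 0, -24, 4, 15, 0]}}

```text
t: 16.88
tool_pos: [0.4335, -0.1755, 0.1603]
eef_rot: [-3.14, 0.058, 0.002]
wrist_force: [0.9, -0.5, -4.8]
opening: 0.0194
grasp_force: 60.0
```

Call:
{"op": "drive_tool", "data": {"rows": [-12, 10, 20, 0, -4, 18, 20, 0, 0, 26, 20, 0, 0, 34, 15, 0, 0, 40, 10, 0]}}

```text
t: 17.5
tool_pos: [0.4188, -0.047, 0.246]
eef_rot: [3.141, -0.059, 0.001]
wrist_force: [1.8, 0.2, -4.9]
opening: 0.0194
grasp_force: 60.0
```

Call:
{"op": "drive_tool", "data": {"rows": [0, 40, 5, 0, 0, 40, 0, 0, 0, 40, 0, 0, 0, 40, 0, 0, 0, 40, 0, 0]}}

```text
t: 18.12
tool_pos: [0.4186, 0.1533, 0.2503]
eef_rot: [-3.141, 0.057, 0.0]
wrist_force: [-0.1, -0.7, -5.4]
opening: 0.0197
grasp_force: 60.0
```

Call:
{"op": "drive_tool", "data": {"rows": [0, 34, 0, 0, 0, 26, 0, 0, 0, 18, 0, 0, 0, 10, 0, 0, 0, 4, 0, 0]}}

```text
t: 18.75
tool_pos: [0.4192, 0.2442, 0.2503]
eef_rot: [3.141, -0.057, -0.0]
wrist_force: [-1.1, -0.3, -5.6]
opening: 0.0195
grasp_force: 60.0
```

Call:
{"op": "drive_tool", "data": {"rows": [0, 0, 0, 0, 0, 0, 0, 0, 0, 0, 0, 0]}}

```text
t: 19.12
tool_pos: [0.4194, 0.2439, 0.2505]
eef_rot: [3.141, -0.058, 0.0]
wrist_force: [0.1, -0.2, -5.3]
opening: 0.0188
grasp_force: 60.0
```

Run:
```python
from h import *
s=read_state();print(s['t'],s['tool_pos'],s['eef_rot'],s['wrist_force'],s['dq'])
b=shot('wrist','w8.png')
cv2.imwrite('pics/w8c.png',cv2.resize(b[0:300,80:500],(798,570)))
```

```text
19.125 [0.41935255 0.2438679  0.25050994] [ 3.14105392e+00 -5.80000628e-02  1.45588998e-04] [ 0.11331231 -0.19413179 -5.26405313] [0.00204939 0.00056973 0.00048197 0.00048071 0.00136583 0.00082108]
```

View pics/w8c.png

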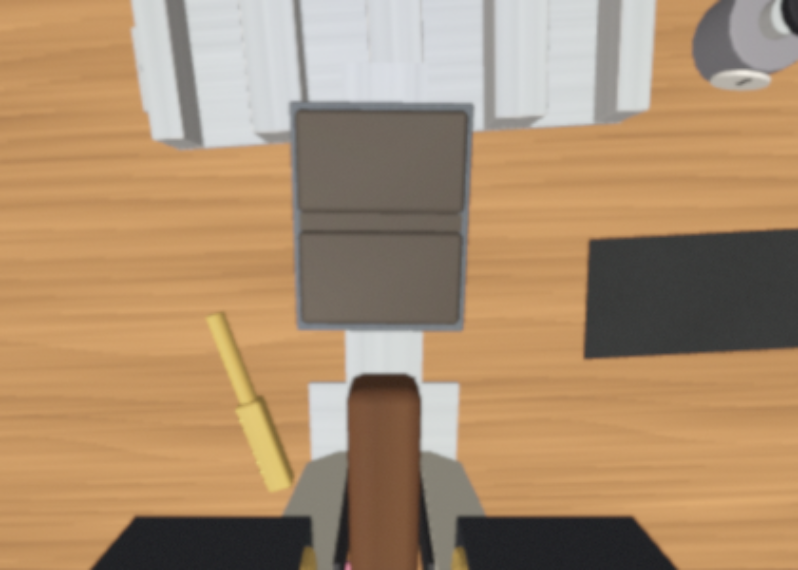

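Run:
```python
from h import *
np.set_printoptions(precision=4,suppress=True)
s=read_state();Rt=R.from_rotvec(s['eef_rot']).as_matrix()
f=lambda L,z:unproj('wrist',np.array(L)/1.9+[80,0],z)
p=f([(297,110),(468,110),(461,323),(302,323)],s['tool_pos'][2]-.0346);print('pad in tool',(p-s['tool_pos'])@Rt,((p-s['tool_pos'])@Rt).mean(0))
r=f([(152,140),(185,140),(255,133),(290,131),(498,122),(545,118),(618,113),(650,110)],.048);print(r)
e=r[-1]-r[0];print('yaw',np.degrees(np.arctan2(-e[0],e[1])*1), np.degrees(np.arctan(-e[0]/e[1])),np.linalg.norm(e))
th=np.arctan(-e[0]/e[1]);xa=np.array([np.cos(th),np.sin(th)]);ya=np.array([-xa[1],xa[0]])
c=(r[0]+r[-1])[:2]/2+.05*xa
print('centre',c)
for d in(-.111,-.037,.037,.111):print(d,c+d*ya)
# side-edge direction
print(f([(133,0),(150,140)],.048),f([(655,0),(650,110)],.048))
for n in('scene','side'):
    snapshot(n);print([(np.round(d['xyz'],3).tolist(),round(d['score'],2)) for d in find_in(n,'rack')])
```

```text
pad in tool [[ 0.1148 -0.0277  0.0346]
 [ 0.1148  0.0279  0.0346]
 [ 0.0449  0.0283  0.0346]
 [ 0.0449 -0.0289  0.0346]] [ 0.0798 -0.0001  0.0346]
[[0.5535 0.3796 0.048 ]
 [0.5526 0.3594 0.048 ]
 [0.5548 0.3163 0.048 ]
 [0.555  0.295  0.048 ]
 [0.5554 0.1691 0.048 ]
 [0.5567 0.1407 0.048 ]
 [0.5581 0.0967 0.048 ]
 [0.5592 0.0774 0.048 ]]
yaw -178.9226078635748 1.0773921364252272 0.3022525261219889
centre [0.6063 0.2294]
-0.111 [0.6084 0.1185]
-0.037 [0.607  0.1925]
0.037 [0.6056 0.2664]
0.111 [0.6042 0.3404]
[[0.6284 0.3797 0.048 ]
 [0.5535 0.3808 0.048 ]] [[0.6174 0.0796 0.048 ]
 [0.5592 0.0774 0.048 ]]
[([0.623, 0.245, 0.032], 0.82)]
[([0.617, 0.291, 0.03], 0.82)]
```

Call:
{"op": "drive_tool", "data": {"rows": [6, -5, -4, 1.1, 14, -10, -10, 1, 20, -12, -16, 1, 22, -12, -20, 0, 20, -8, -24, 0]}}

```text
t: 20.0
tool_pos: [0.5025, 0.1964, 0.1757]
eef_rot: [3.141, 0.029, 0.001]
wrist_force: [-0.1, -0.6, -5.5]
opening: 0.0194
grasp_force: 60.0
```

Call:
{"op": "drive_tool", "data": {"rows": [14, -5, -24, 0, 6, -1, -20, 0, 1, 0, -12, 0, 0, 0, -5, 0, 0, 0, 0, 0]}}

```text
t: 20.62
tool_pos: [0.5221, 0.1915, 0.1157]
eef_rot: [-3.141, -0.029, -0.0]
wrist_force: [-0.4, -0.4, -5.7]
opening: 0.0194
grasp_force: 60.0
```

Call:
{"op": "drive_tool", "data": {"rows": [0, 0, 0, 0, 0, 0, 0, 0, 0, 0, 0, 0]}}

```text
t: 21.0
tool_pos: [0.5224, 0.1913, 0.1157]
eef_rot: [-3.141, -0.028, -0.001]
wrist_force: [-0.6, 0.0, -4.9]
opening: 0.0196
grasp_force: 60.0
```

Run:
```python
from h import *
s=read_state();print(s['t'],s['tool_pos'],s['eef_rot'],s['wrist_force'],s['dq'])
b=shot('wrist','w9.png');a=shot('side','s4.png')
p=proj('side',[[.58,.2,.06]])[0]
x,y=int(p[0]),int(p[1]);cv2.imwrite('pics/s4c.png',np.hstack([cv2.resize(a[max(0,y-60):y+60,x-60:x+60],(300,300)),cv2.resize(b[0:250,80:500],(500,300))]))
```

```text
21.0 [0.52236222 0.19127892 0.11572267] [-3.14137560e+00 -2.79703474e-02 -6.85487944e-04] [-0.64791603  0.02987689 -4.85477618] [-0.00091616  0.0018234   0.00052855 -0.00018304 -0.00036851  0.00156049]
```

View pics/s4c.png

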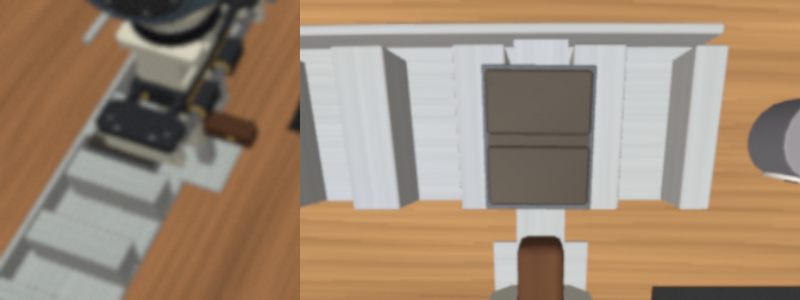

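Call:
{"op": "drive_tool", "data": {"rows": [0, 0, -6, 0, 0, 0, -5, 0, 0, 0, -4, 0, 0, 0, -3, 0, 0, 0, -3, 0]}}

```text
t: 21.72
tool_pos: [0.5226, 0.1913, 0.0945]
eef_rot: [-3.141, -0.028, -0.001]
wrist_force: [0.2, 1.6, -2.4]
opening: 0.0191
grasp_force: 60.0
```

Call:
{"op": "drive_tool", "data": {"rows": [0, 0, -4, 0, 0, 0, -4, 0, 0, 0, 0, 0, 0, 0, 0, 0]}}

```text
t: 22.22
tool_pos: [0.5224, 0.1912, 0.0866]
eef_rot: [-3.141, -0.028, -0.0]
wrist_force: [0.9, 0.0, -2.3]
opening: 0.0197
grasp_force: 60.0
```

Call:
{"op": "drive_tool", "data": {"rows": [-10, -0.2, 0, 0, -25, -0.4, 0, 0, -30, -0.5, 0, 0, -30, -0.5, 0, 0, -30, -0.5, 0, 0]}}

```text
t: 22.85
tool_pos: [0.3957, 0.189, 0.0866]
eef_rot: [-3.141, -0.028, -0.0]
wrist_force: [0.7, -0.2, -1.7]
opening: 0.0193
grasp_force: 60.0
```

Call:
{"op": "drive_tool", "data": {"rows": [-12, 0, 20, -1, 0, 0, 45, -2, 0, 0, 45, 0, 0, 0, 45, 0, 0, 0, 0, 0]}}

```text
t: 23.48
tool_pos: [0.386, 0.1895, 0.2441]
eef_rot: [-3.139, 0.054, -0.009]
wrist_force: [0.1, 0.4, -2.1]
opening: 0.0193
grasp_force: 60.0
```

Call:
{"op": "drive_tool", "data": {"rows": [0, 0, 0, 0, 0, 0, 0, 0]}}

```text
t: 23.72
tool_pos: [0.3845, 0.1888, 0.2401]
eef_rot: [3.14, -0.054, -0.004]
wrist_force: [-0.1, -0.1, -1.9]
opening: 0.0193
grasp_force: 60.0
```

Run:
```python
from h import *
s=read_state();print(s['t'],s['tool_pos'],s['eef_rot'],s['wrist_force'])
for n in('scene','side','wrist'):
    shot(n,'p1'+n+'.png');print(n,[(np.round(d['xyz'],3).tolist(),round(d['score'],2)) for d in find_in(n,'pad0')])
```

```text
23.725 [0.38449179 0.18884566 0.24005417] [ 3.14017999 -0.05438633 -0.00386975] [-0.1069863  -0.10067834 -1.8956969 ]
scene [([0.627, -0.109, 0.072], 0.9), ([0.618, -0.33, 0.068], 0.77), ([0.608, 0.194, 0.06], 0.69)]
side [([0.596, 0.196, 0.066], 0.91), ([0.375, 0.194, 0.192], 0.73), ([0.621, -0.099, 0.07], 0.6)]
wrist [([0.571, 0.197, 0.064], 0.84)]
```

Call:
{"op": "drive_tool", "data": {"rows": [0, -25, 0, 0, 0, -45, 0, 0, 5, -50, -10, 0, 10, -50, -30, 0, 10, -50, -40, 0]}}

```text
t: 24.65
tool_pos: [0.4107, -0.0309, 0.1627]
eef_rot: [3.141, -0.054, 0.004]
wrist_force: [1.3, -0.1, -3.0]
opening: 0.0193
grasp_force: 60.0
```

Call:
{"op": "drive_tool", "data": {"rows": [8, -45, -40, 0, 3, -22, -25, 0, 0, -6, -8, 0, 0, 0, 0, 0, 0, 0, 0, 0]}}

```text
t: 25.28
tool_pos: [0.4214, -0.1015, 0.0908]
eef_rot: [3.141, -0.053, 0.002]
wrist_force: [-0.0, -0.1, -2.4]
opening: 0.0198
grasp_force: 60.0
```

Call:
{"op": "drive_tool", "data": {"rows": [0, 0, 0, 0, 0, 0, 0, 0]}}

```text
t: 25.52
tool_pos: [0.4212, -0.1018, 0.0903]
eef_rot: [3.141, -0.053, 0.001]
wrist_force: [0.7, -0.5, -2.6]
opening: 0.0196
grasp_force: 60.0
```

Run:
```python
from h import *
s=read_state();print(s['t'],s['tool_pos'],s['eef_rot'],s['dq'])
b=shot('wrist','w10.png');o=cv2.imread('pics/w6.png')
# shift between the earlier aligned view and this one at the stand's front strip
for im in(o,b):
    print(im[6:22,200:360].astype(int).mean(2).mean(0)[::4].round().astype(int).tolist())
```

```text
25.525 [ 0.42116167 -0.10178396  0.09033546] [ 3.14088343e+00 -5.33370027e-02  1.32559887e-03] [-0.00461864  0.00611198  0.00038512  0.00032637 -0.00168117 -0.00167667]
[185, 159, 134, 124, 125, 124, 124, 124, 124, 124, 123, 123, 115, 141, 198, 199, 198, 198, 198, 198, 199, 200, 199, 198, 197, 197, 197, 193, 128, 125, 124, 124, 124, 124, 124, 124, 124, 123, 126, 150]
[160, 160, 160, 160, 160, 159, 150, 133, 123, 123, 123, 122, 122, 117, 117, 198, 198, 198, 198, 199, 200, 200, 200, 201, 201, 201, 201, 200, 197, 128, 126, 125, 125, 125, 125, 124, 124, 124, 124, 124]
```

Call:
{"op": "drive_tool", "data": {"rows": [0, -3, -3, -0.2, 0, 0, 0, 0, 12, -0.5, 0, 0, 25, -1, 0, 0, 25, -1, 0, 0]}}

```text
t: 26.2
tool_pos: [0.4845, -0.1077, 0.087]
eef_rot: [3.141, -0.06, 0.001]
wrist_force: [0.2, 0.4, -2.8]
opening: 0.0195
grasp_force: 60.0
```

Call:
{"op": "drive_tool", "data": {"rows": [25, -1, 0, 0, 20, -0.7, 0, 0, 7, 0, 0, 0, 0, 0, 0, 0, 0, 0, 0, 0]}}

```text
t: 26.82
tool_pos: [0.5343, -0.1092, 0.0868]
eef_rot: [-3.141, 0.06, 0.001]
wrist_force: [0.5, -0.1, -1.7]
opening: 0.0195
grasp_force: 60.0
```

Call:
{"op": "drive_tool", "data": {"rows": [0, 0, 5, 0, 0, 0, 4, 0, 0, 0, 4, 0, 0, 0, 4, 0, 0, 0, 4, 0]}}

```text
t: 27.45
tool_pos: [0.5345, -0.1092, 0.1079]
eef_rot: [-3.141, 0.06, 0.001]
wrist_force: [0.0, -0.2, -5.4]
opening: 0.0198
grasp_force: 60.0
```

Call:
{"op": "drive_tool", "data": {"rows": [0, 0, 4, 0, 0, 0, 5, 0, 0, 0, 6, 0, 0, 0, 6, 0, 0, 0, 0, 0]}}

```text
t: 28.08
tool_pos: [0.5352, -0.1094, 0.1295]
eef_rot: [3.141, -0.06, 0.002]
wrist_force: [-1.6, 0.1, -4.9]
opening: 0.0196
grasp_force: 60.0
```

```bash
cat >> h.py <<'E'
def padtool(im):
    """facing of the carried pad: dark-brown blob around the blade axis -> corners in the tool frame"""
    s=read_state();Rt=R.from_rotvec(s['eef_rot']).as_matrix()
    m=((im.max(2)<125)&(im[:,:,2].astype(int)-im[:,:,0]>4)).astype(np.uint8)*255; m=cv2.morphologyEx(m,cv2.MORPH_CLOSE,np.ones((9,9)));m=cv2.morphologyEx(m,cv2.MORPH_OPEN,np.ones((9,9)));m[185:]=0
    n,l,st,c=cv2.connectedComponentsWithStats(m)
    i=l[120,282] or l[100,282]
    if not i: return None
    print(st[i])
    q=cv2.approxPolyDP(cv2.convexHull(np.argwhere(l==i)[:,::-1].astype(np.int32)),8,True)[:,0]
    p=(unproj('wrist',q,s['tool_pos'][2]-.0346)-s['tool_pos'])@Rt
    return q.tolist(),p[:,:2].round(4).tolist(),p.mean(0).round(4)
E
python3 - <<'E'
from h import *
s=read_state();print(s['t'],s['tool_pos'],s['eef_rot'],s['wrist_force'])
b=shot('wrist','w11.png')
print(padtool(cv2.imread('pics/w8.png')),padtool(b))
E
```

```text
28.075 [ 0.53524149 -0.10936365  0.12945506] [ 3.14073024e+00 -5.97940790e-02  1.59793970e-03] [-1.55517863  0.06332463 -4.87348541]
[ 236   58   90  113 9677]
[ 237   50   91  115 9850]
([[324, 59], [320, 168], [240, 169], [236, 59]], [[0.1142, 0.0265], [0.0463, 0.0264], [0.0456, -0.0281], [0.1142, -0.0279]], array([ 0.0801, -0.0008,  0.0346])) ([[326, 52], [321, 162], [240, 162], [238, 51]], [[0.1181, 0.0276], [0.0503, 0.0269], [0.0504, -0.0279], [0.1187, -0.0265]], array([0.0844, 0.    , 0.0346]))
```

Call:
{"op": "drive_tool", "data": {"rows": [-8, 0.3, 0, 0, -16, 0.6, 2, 0, -24, 1, 5, 0, -28, 1, 10, 0, -24, 4, 15, 0]}}

```text
t: 28.75
tool_pos: [0.4331, -0.1022, 0.1607]
eef_rot: [-3.141, 0.06, 0.002]
wrist_force: [0.6, -0.0, -3.6]
opening: 0.0195
grasp_force: 60.0
```

Call:
{"op": "drive_tool", "data": {"rows": [-12, 10, 20, 0, -4, 18, 20, 0, 0, 26, 20, 0, 0, 34, 15, 0, 0, 40, 5, 0]}}

```text
t: 29.38
tool_pos: [0.4186, 0.0264, 0.2416]
eef_rot: [3.141, -0.061, 0.002]
wrist_force: [1.0, 0.9, -4.6]
opening: 0.0198
grasp_force: 60.0
```

Call:
{"op": "drive_tool", "data": {"rows": [0, 40, 0, 0, 0, 40, 0, 0, 0, 40, 0, 0, 0, 36, 0, 0, 0, 30, 0, 0]}}

```text
t: 30.0
tool_pos: [0.4181, 0.2127, 0.2406]
eef_rot: [3.141, -0.059, -0.001]
wrist_force: [-0.1, 0.0, -4.4]
opening: 0.0198
grasp_force: 60.0
```

Call:
{"op": "drive_tool", "data": {"rows": [6, 22, -4, 1.2, 14, 16, -10, 1, 20, 10, -16, 1, 22, 5, -20, 0, 16, 0, -24, 0]}}

```text
t: 30.62
tool_pos: [0.4973, 0.2647, 0.166]
eef_rot: [-3.141, -0.028, 0.0]
wrist_force: [0.0, -0.3, -5.0]
opening: 0.0197
grasp_force: 60.0
```

Call:
{"op": "drive_tool", "data": {"rows": [12, 0, -24, 0, 6, 0, -18, 0, 1, 0, -10, 0, 0, 0, -4, 0, 0, 0, 0, 0]}}

```text
t: 31.25
tool_pos: [0.5158, 0.2647, 0.1113]
eef_rot: [-3.141, -0.028, -0.001]
wrist_force: [-0.3, 0.7, -5.3]
opening: 0.0197
grasp_force: 60.0
```

Call:
{"op": "drive_tool", "data": {"rows": [0, 0, 0, 0, 0, 0, 0, 0]}}

```text
t: 31.5
tool_pos: [0.5161, 0.2647, 0.1114]
eef_rot: [-3.141, -0.028, -0.001]
wrist_force: [1.0, -0.1, -5.3]
opening: 0.0195
grasp_force: 60.0
```

Run:
```python
from h import *
s=read_state();print(s['t'],s['tool_pos'],s['eef_rot'],s['wrist_force'])
b=shot('wrist','w12.png')
print(padtool(b))
```

```text
31.5 [0.51606621 0.2647235  0.11139596] [-3.14114799e+00 -2.79342061e-02 -1.21593613e-03] [ 1.04438353 -0.0818905  -5.30473319]
[ 238   50   90  115 9825]
([[326, 52], [321, 163], [240, 162], [238, 51]], [[0.1181, 0.0276], [0.0496, 0.027], [0.0504, -0.0279], [0.1187, -0.0265]], array([0.0842, 0.    , 0.0346]))
```

Pad steady. Lower (to z≈0.087), withdraw, and go for the last pad in slot D.

Call:
{"op": "drive_tool", "data": {"rows": [0, 0, -5, 0, 0, 0, -4, 0, 0, 0, -4, 0, 0, 0, -3, 0, 0, 0, -3, 0]}}

```text
t: 32.17
tool_pos: [0.5163, 0.2647, 0.092]
eef_rot: [-3.141, -0.028, -0.001]
wrist_force: [0.5, -0.7, -2.2]
opening: 0.0197
grasp_force: 60.0
```

Call:
{"op": "drive_tool", "data": {"rows": [0, 0, -3, 0, 0, 0, -3, 0, 0, 0, 0, 0, 0, 0, 0, 0]}}

```text
t: 32.67
tool_pos: [0.516, 0.2646, 0.0859]
eef_rot: [-3.141, -0.028, -0.0]
wrist_force: [0.0, -0.5, -3.3]
opening: 0.0198
grasp_force: 60.0
```

Call:
{"op": "drive_tool", "data": {"rows": [-10, -0.2, 0, 0, -25, -0.4, 0, 0, -30, -0.5, 0, 0, -30, -0.5, 0, 0, -30, -0.5, 0, 0]}}

```text
t: 33.3
tool_pos: [0.3894, 0.2624, 0.086]
eef_rot: [-3.141, -0.028, -0.0]
wrist_force: [0.8, 0.3, -2.2]
opening: 0.0193
grasp_force: 60.0
```

Call:
{"op": "drive_tool", "data": {"rows": [-12, 0, 20, -1, 0, 0, 45, -2.1, 0, 0, 45, 0, 0, 0, 45, 0, 0, 0, 0, 0]}}

```text
t: 33.92
tool_pos: [0.3796, 0.2631, 0.2437]
eef_rot: [-3.138, 0.057, -0.008]
wrist_force: [0.6, -0.8, -3.4]
opening: 0.0197
grasp_force: 60.0
```

Run:
```python
from h import *
s=read_state();print(s['t'],s['tool_pos'],s['eef_rot'],s['wrist_force'])
for n in('scene','side','wrist'):
    shot(n,'p2'+n+'.png');print(n,[(np.round(d['xyz'],3).tolist(),round(d['score'],2)) for d in find_in(n,'pad0')])
```

```text
33.925 [0.3796126  0.26309606 0.24368547] [-3.13801681  0.05682958 -0.00820776] [ 0.63238014 -0.7744844  -3.39218576]
scene [([0.617, -0.328, 0.069], 0.92), ([0.608, 0.193, 0.062], 0.61), ([0.609, 0.269, 0.063], 0.57), ([0.645, -0.196, 0.054], 0.36)]
side [([0.601, 0.198, 0.066], 0.97), ([0.592, 0.274, 0.06], 0.75)]
wrist [([0.562, 0.272, 0.059], 0.96), ([0.565, 0.197, 0.059], 0.8)]
```

Call:
{"op": "drive_tool", "data": {"rows": [0, -25, 0, 0, 0, -45, 0, 0, 0, -50, 0, 0, 0, -50, 0, 0, 0, -50, 0, 0]}}

```text
t: 34.85
tool_pos: [0.3784, 0.041, 0.2403]
eef_rot: [3.141, -0.057, -0.002]
wrist_force: [1.1, -0.3, -2.4]
opening: 0.0196
grasp_force: 60.0
```

Call:
{"op": "drive_tool", "data": {"rows": [0, -50, 0, 0, 0, -50, 0, 0, 5, -50, 0, 0, 10, -50, -20, 0, 10, -50, -30, 0]}}

```text
t: 35.48
tool_pos: [0.4041, -0.2095, 0.1901]
eef_rot: [3.141, -0.058, 0.001]
wrist_force: [1.2, -0.8, -1.3]
opening: 0.0195
grasp_force: 60.0
```

Call:
{"op": "drive_tool", "data": {"rows": [5, -50, -40, 0, 3, -40, -35, 0, 0, -20, -20, 0, 0, -5, -8, 0, 0, 0, 0, 0]}}

```text
t: 36.1
tool_pos: [0.4115, -0.3205, 0.0885]
eef_rot: [-3.14, 0.057, 0.002]
wrist_force: [0.1, -0.5, -2.2]
opening: 0.0195
grasp_force: 60.0
```

Call:
{"op": "drive_tool", "data": {"rows": [0, 0, 0, 0, 0, 0, 0, 0]}}

```text
t: 36.35
tool_pos: [0.4122, -0.3208, 0.0898]
eef_rot: [3.14, -0.056, 0.001]
wrist_force: [-0.8, 0.2, -1.9]
opening: 0.0196
grasp_force: 60.0
```

Run:
```python
from h import *
s=read_state();print(s['t'],s['tool_pos'],s['eef_rot'],s['dq'])
b=shot('wrist','w13.png');o=cv2.imread('pics/w6.png')
for im in(o,b):
    print(im[6:22,200:360].astype(int).mean(2).mean(0)[::4].round().astype(int).tolist())
```

```text
36.35 [ 0.41220219 -0.32081256  0.08978266] [ 3.14025807e+00 -5.59732586e-02  1.49781616e-03] [-3.28727618e-03  3.41239545e-03 -4.59897587e-04  3.95003435e-04
 -5.28077358e-05 -7.73252889e-04]
[185, 159, 134, 124, 125, 124, 124, 124, 124, 124, 123, 123, 115, 141, 198, 199, 198, 198, 198, 198, 199, 200, 199, 198, 197, 197, 197, 193, 128, 125, 124, 124, 124, 124, 124, 124, 124, 123, 126, 150]
[179, 178, 175, 152, 125, 108, 108, 108, 108, 108, 108, 108, 108, 107, 104, 125, 178, 178, 177, 177, 177, 177, 177, 177, 176, 176, 175, 175, 176, 167, 108, 107, 106, 106, 106, 105, 108, 119, 132, 136]
```

Call:
{"op": "drive_tool", "data": {"rows": [0, -5.7, -3, 0, 0, 0, 0, 0, 12, -0.5, 0, 0, 25, -1, 0, 0, 25, -1, 0, 0]}}

```text
t: 37.02
tool_pos: [0.4752, -0.3294, 0.086]
eef_rot: [3.141, -0.057, 0.001]
wrist_force: [0.5, -0.8, -2.2]
opening: 0.0199
grasp_force: 60.0
```

Call:
{"op": "drive_tool", "data": {"rows": [25, -1, 0, 0, 20, -0.7, 0, 0, 9, 0, 0, 0, 0, 0, 0, 0, 0, 0, 0, 0]}}

```text
t: 37.65
tool_pos: [0.5273, -0.331, 0.0859]
eef_rot: [-3.141, 0.058, 0.001]
wrist_force: [1.1, -0.3, -2.0]
opening: 0.0198
grasp_force: 60.0
```

Call:
{"op": "drive_tool", "data": {"rows": [0, 0, 5, 0, 0, 0, 4, 0, 0, 0, 4, 0, 0, 0, 4, 0, 0, 0, 4, 0]}}

```text
t: 38.28
tool_pos: [0.5276, -0.3309, 0.107]
eef_rot: [-3.141, 0.057, 0.001]
wrist_force: [-0.3, -0.3, -4.2]
opening: 0.0203
grasp_force: 60.0
```

Call:
{"op": "drive_tool", "data": {"rows": [0, 0, 4, 0, 0, 0, 5, 0, 0, 0, 6, 0, 0, 0, 6, 0, 0, 0, 0, 0]}}

```text
t: 38.9
tool_pos: [0.528, -0.3312, 0.1286]
eef_rot: [3.14, -0.057, 0.001]
wrist_force: [-0.4, 0.7, -4.3]
opening: 0.0198
grasp_force: 60.0
```

Run:
```python
from h import *
s=read_state();print(s['t'],s['tool_pos'],s['eef_rot'],s['wrist_force'])
b=shot('wrist','w14.png')
print(padtool(b))
```

```text
38.9 [ 0.52802154 -0.33123829  0.12858361] [ 3.14048553e+00 -5.72174002e-02  1.29613941e-03] [-0.42804822  0.67529115 -4.33232503]
[ 237   52   91  114 9822]
([[326, 52], [324, 162], [243, 164], [237, 54]], [[0.1181, 0.0276], [0.0503, 0.029], [0.049, -0.026], [0.117, -0.0272]], array([0.0836, 0.0009, 0.0346]))
```

Call:
{"op": "drive_tool", "data": {"rows": [-8, 0.3, 0, 0, -16, 0.6, 2, 0, -24, 1, 5, 0, -28, 1, 10, 0, -24, 4, 15, 0]}}

```text
t: 39.58
tool_pos: [0.4261, -0.3238, 0.1597]
eef_rot: [-3.14, 0.058, 0.002]
wrist_force: [0.2, -0.6, -3.7]
opening: 0.02
grasp_force: 60.0
```

Call:
{"op": "drive_tool", "data": {"rows": [-12, 10, 20, 0, -4, 18, 20, 0, 0, 26, 20, 0, 0, 34, 15, 0, 0, 40, 5, 0]}}

```text
t: 40.2
tool_pos: [0.4114, -0.1954, 0.2406]
eef_rot: [3.14, -0.058, 0.002]
wrist_force: [-0.4, -0.0, -4.2]
opening: 0.0196
grasp_force: 60.0
```

Call:
{"op": "drive_tool", "data": {"rows": [0, 40, 0, 0, 0, 40, 0, 0, 0, 40, 0, 0, 0, 40, 0, 0, 0, 40, 0, 0]}}

```text
t: 40.83
tool_pos: [0.4111, 0.005, 0.2398]
eef_rot: [-3.141, 0.058, -0.0]
wrist_force: [0.8, 0.1, -4.2]
opening: 0.0194
grasp_force: 60.0
```

Call:
{"op": "drive_tool", "data": {"rows": [0, 36, 0, 0, 0, 30, 0, 1, 6, 22, -4, 1.1, 14, 16, -10, 1, 20, 10, -16, 0]}}

```text
t: 41.45
tool_pos: [0.4518, 0.1184, 0.2099]
eef_rot: [-3.141, -0.029, -0.001]
wrist_force: [0.5, -0.5, -4.6]
opening: 0.0193
grasp_force: 60.0
```

Call:
{"op": "drive_tool", "data": {"rows": [24, 0, -20, 0, 22, 0, -24, 0, 14, 0, -24, 0, 7, 0, -18, 0, 1, 0, -9, 0]}}

```text
t: 42.08
tool_pos: [0.5193, 0.1177, 0.114]
eef_rot: [3.141, 0.028, -0.002]
wrist_force: [-0.8, -0.8, -4.5]
opening: 0.0195
grasp_force: 60.0
```

Call:
{"op": "drive_tool", "data": {"rows": [0, 0, -3, 0, 0, 0, 0, 0, 0, 0, 0, 0, 0, 0, 0, 0]}}

```text
t: 42.58
tool_pos: [0.5199, 0.1179, 0.1124]
eef_rot: [-3.141, -0.028, -0.001]
wrist_force: [0.4, 0.3, -4.3]
opening: 0.0194
grasp_force: 60.0
```

Run:
```python
from h import *
s=read_state();print(s['t'],s['tool_pos'],s['eef_rot'],s['wrist_force'])
b=shot('wrist','w15.png')
print(padtool(b))
```

```text
42.575 [0.51992706 0.11791606 0.1124195 ] [-3.14134322e+00 -2.78983759e-02 -1.20759583e-03] [ 0.42371467  0.29082316 -4.25043267]
[ 237   52   90  114 9798]
([[325, 52], [323, 163], [243, 165], [237, 54]], [[0.1181, 0.027], [0.0496, 0.0283], [0.0483, -0.026], [0.117, -0.0272]], array([0.0833, 0.0005, 0.0347]))
```

Call:
{"op": "drive_tool", "data": {"rows": [0, 0, -6, 0, 0, 0, -4, 0, 0, 0, -4, 0, 0, 0, -3, 0, 0, 0, -3, 0]}}

```text
t: 43.25
tool_pos: [0.52, 0.1179, 0.0919]
eef_rot: [-3.141, -0.028, -0.001]
wrist_force: [-0.8, -0.1, -1.5]
opening: 0.0195
grasp_force: 60.0
```

Call:
{"op": "drive_tool", "data": {"rows": [0, 0, -3, 0, 0, 0, -3, 0, 0, 0, 0, 0, 0, 0, 0, 0]}}

```text
t: 43.75
tool_pos: [0.5198, 0.1179, 0.086]
eef_rot: [-3.141, -0.028, -0.0]
wrist_force: [1.0, -0.4, -2.5]
opening: 0.0197
grasp_force: 60.0
```

Call:
{"op": "drive_tool", "data": {"rows": [-10, -0.2, 0, 0, -25, -0.4, 0, 0, -30, -0.5, 0, 0, -30, -0.5, 0, 0, -30, -0.5, 0, 0]}}

```text
t: 44.38
tool_pos: [0.3932, 0.1157, 0.086]
eef_rot: [-3.141, -0.028, -0.0]
wrist_force: [-0.2, 0.3, -1.9]
opening: 0.0194
grasp_force: 60.0
```

Call:
{"op": "drive_tool", "data": {"rows": [-12, 0, 20, 0, 0, 0, 45, 0, 0, 0, 45, 0, 0, 0, 40, 0, 0, 0, 0, 0]}}

```text
t: 45.0
tool_pos: [0.3834, 0.1159, 0.2381]
eef_rot: [-3.141, -0.028, -0.008]
wrist_force: [-0.8, -0.0, -3.3]
opening: 0.0195
grasp_force: 60.0
```

Run:
```python
from h import *
s=read_state();print(s['t'],s['tool_pos'],s['eef_rot'],s['wrist_force'])
for n in('scene','side','wrist'):
    shot(n,'p3'+n+'.png');print(n,[(np.round(d['xyz'],3).tolist(),round(d['score'],2)) for d in find_in(n,'pad0')])
for n in('scene','side'): print([(np.round(d['xyz'],3).tolist(),round(d['score'],2)) for d in find_in(n,'plunger_top')])
```

```text
45.0 [0.38344551 0.11593906 0.23810616] [-3.14054795 -0.02796665 -0.0082252 ] [-0.75120211 -0.04217696 -3.27165413]
scene [([0.609, 0.194, 0.063], 0.86), ([0.608, 0.268, 0.064], 0.78), ([0.608, 0.12, 0.062], 0.73), ([0.75, 0.003, 0.024], 0.15)]
side [([0.637, -0.144, 0.046], 0.68), ([0.592, 0.275, 0.064], 0.61), ([0.602, 0.132, 0.062], 0.57), ([0.597, 0.194, 0.064], 0.57)]
wrist [([0.563, 0.269, 0.062], 0.98), ([0.57, 0.116, 0.059], 0.94), ([0.566, 0.192, 0.062], 0.72)]
[([0.611, 0.004, 0.084], 0.48)]
[([0.632, -0.144, 0.045], 0.72), ([0.61, 0.01, 0.085], 0.52)]
```

Call:
{"op": "drive_tool", "data": {"rows": [0, -20, 0, 10.4, 5, -24, 0, 10.4, 9, -26, 0, 10.4, 10, -26, -10, 10.4, 10, -26, -10, 10.4]}}

```text
t: 46.02
tool_pos: [0.417, -0.0072, 0.2154]
eef_rot: [-2.807, -1.41, 0.0]
wrist_force: [1.1, 0.7, -3.3]
opening: 0.0201
grasp_force: 60.0
```

Call:
{"op": "drive_tool", "data": {"rows": [10, -26, -10, 10.4, 10, -24, -10, 10.4, 8, -17, -10, 10.4, 0, 0, 0, 0.7, 0, 0, 0, 0]}}

```text
t: 46.65
tool_pos: [0.4445, -0.0728, 0.1859]
eef_rot: [-2.321, -2.116, 0.0]
wrist_force: [-0.3, -0.3, -3.0]
opening: 0.0196
grasp_force: 60.0
```

Call:
{"op": "drive_tool", "data": {"rows": [0, 0, 0, 0, 0, 0, 0, 0]}}

```text
t: 46.9
tool_pos: [0.4448, -0.0729, 0.1862]
eef_rot: [2.318, 2.12, 0.0]
wrist_force: [0.1, 0.5, -2.0]
opening: 0.0191
grasp_force: 60.0
```

Call:
{"op": "drive_tool", "data": {"rows": [0, 0, -30, 0, 0, 0, -40, 0, 0, 0, -35, 0, 0, 0, -15, 0, 0, 0, -6, 0]}}

```text
t: 47.52
tool_pos: [0.445, -0.0732, 0.0599]
eef_rot: [-2.318, -2.12, 0.0]
wrist_force: [0.5, 0.8, -1.5]
opening: 0.0201
grasp_force: 60.0
```

Call:
{"op": "drive_tool", "data": {"rows": [0, 0, -4, 0, 0, 0, 0, 0, 0, 0, 0, 0]}}

```text
t: 47.9
tool_pos: [0.4452, -0.0733, 0.0565]
eef_rot: [2.317, 2.12, 0.001]
wrist_force: [0.2, -0.3, -3.1]
opening: 0.0195
grasp_force: 60.0
```

Call:
{"op": "drive_tool", "data": {"rows": [0, 0, -1, 0, 0, 0, 0, 0, 0, 0, 0, 0, 0, 0, 0, 0, 0, 0, 0, 0], "gripper": 0.6}}

```text
t: 48.52
tool_pos: [0.4448, -0.0733, 0.055]
eef_rot: [-2.318, -2.121, -0.0]
wrist_force: [-0.4, 0.1, -1.0]
opening: 0.0554
grasp_force: 0.0
```

Call:
{"op": "drive_tool", "data": {"rows": [0, 0, 10, 0, 0, 0, 30, 0, 0, 0, 50, 0, 0, 0, 50, 0, 0, 0, 50, 0]}}

```text
t: 49.15
tool_pos: [0.4444, -0.0732, 0.2474]
eef_rot: [2.317, 2.12, 0.001]
wrist_force: [1.1, -0.6, 0.8]
opening: 0.0558
grasp_force: 0.0
```

Call:
{"op": "drive_tool", "data": {"rows": [0, 0, 0, -5, 0, 0, 0, 0, 0, 0, 0, 0]}}

```text
t: 49.52
tool_pos: [0.4445, -0.0732, 0.2447]
eef_rot: [-2.406, -2.019, 0.001]
wrist_force: [0.6, 0.0, 0.5]
opening: 0.056
grasp_force: 0.0
```

Run:
```python
from h import *
np.set_printoptions(precision=4,suppress=True)
s=read_state();print(s['t'],s['tool_pos'],s['eef_rot'],s['opening'])
b=shot('wrist','w16.png')
h=cv2.resize(b[0:240],None,fx=1.4,fy=1.4,interpolation=cv2.INTER_CUBIC);cv2.imwrite('pics/w16c.png',h)
print([(np.round(d['xyz'],3).tolist(),round(d['score'],2)) for d in find_in('wrist','plunger_top')])
print([(np.round(d['xyz'],3).tolist(),round(d['score'],2)) for d in find_in('wrist','slice')])
# plunger head: dark blob nearest the expected projection, unprojected at z=.084
q=proj('wrist',[[.609,.006,.084]])[0];print(q)
m=(b.max(2)<45).astype(np.uint8);n,l,st,c=cv2.connectedComponentsWithStats(m)
for i in range(1,n):
    if st[i,4]>150:print(st[i],c[i],unproj('wrist',[st[i,:2]+st[i,2:4]/2],.084))
```

```text
49.525 [ 0.4445 -0.0732  0.2447] [-2.4057 -2.0193  0.0009] 0.05604856756178246
[([0.607, 0.004, 0.085], 0.65)]
[([0.45, -0.047, 0.006], 0.92), ([0.605, 0.076, 0.032], 0.21)]
[423.8676  90.4663]
[214 243  22  58 507] [225.8757 276.1519] [[ 0.357  -0.1638  0.084 ]]
[328 244  22  57 475] [337.7074 276.5663] [[ 0.4962 -0.1891  0.084 ]]
[   0  273  269  147 6448] [120.2979 392.5212] [[ 0.209  -0.2536  0.084 ]]
[240 333  59  32 632] [270.3623 346.9288] [[ 0.3895 -0.2886  0.084 ]]
[373 334  30  30 420] [384.6071 351.169 ] [[ 0.5482 -0.3173  0.084 ]]
[ 252  387  308   33 3973] [410.2817 401.7689] [[ 0.5677 -0.421   0.084 ]]
```

View pics/w16c.png

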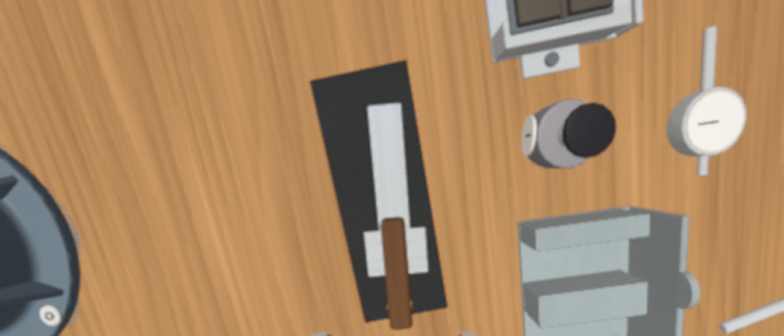

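Call:
{"op": "drive_tool", "data": {"rows": [20, 10, 0, 0, 36, 17, 0, 0, 40, 18, 0, 0, 36, 17, 0, 0, 22, 11, 0, 0], "gripper": 0}}

```text
t: 50.3
tool_pos: [0.5999, 0.0006, 0.2441]
eef_rot: [-2.406, -2.019, 0.001]
wrist_force: [0.2, -0.9, -0.3]
opening: 0.0103
grasp_force: 0.0
```

Call:
{"op": "drive_tool", "data": {"rows": [8, 4, -20, 0, 0, 0, -40, 0, 0, 0, -45, 0, 0, 0, -30, 0, 0, 0, -9, 0]}}

```text
t: 50.92
tool_pos: [0.6048, 0.0035, 0.0981]
eef_rot: [-2.406, -2.015, 0.005]
wrist_force: [-0.1, -1.1, 0.5]
opening: 0.0005
grasp_force: 0.0
```

Call:
{"op": "drive_tool", "data": {"rows": [0, 0, 0, 0, 0, 0, 0, 0]}}

```text
t: 51.18
tool_pos: [0.6073, 0.0036, 0.1021]
eef_rot: [2.407, 2.017, 0.002]
wrist_force: [0.1, -0.9, 0.0]
opening: 0.0006
grasp_force: 0.0
```

Call:
{"op": "drive_tool", "data": {"rows": [0, 0, -10, 0, 0, 0, -8, 0, 0, 0, -6, 0, 0, 0, -5, 0, 0, 0, -3, 0]}}

```text
t: 51.8
tool_pos: [0.6069, 0.0037, 0.069]
eef_rot: [2.408, 2.018, 0.0]
wrist_force: [-4.5, 0.7, 22.8]
opening: 0.0003
grasp_force: 12.1
```

Call:
{"op": "drive_tool", "data": {"rows": [0, 0, -1.5, 0, 0, 0, 0, 0]}}

```text
t: 52.05
tool_pos: [0.6069, 0.0037, 0.0691]
eef_rot: [2.408, 2.018, 0.0]
wrist_force: [-7.7, -0.2, 20.6]
opening: 0.0001
grasp_force: 10.6
```

Call:
{"op": "drive_tool", "data": {"rows": [0, 0, 0, 0, 0, 0, 0, 0, 0, 0, 0, 0, 0, 0, 0, 0, 0, 0, 0, 0]}}

```text
t: 52.68
tool_pos: [0.607, 0.0037, 0.0691]
eef_rot: [2.408, 2.017, 0.001]
wrist_force: [-7.5, -0.7, 20.8]
opening: 0.0009
grasp_force: 10.5
```

Call:
{"op": "drive_tool", "data": {"rows": [0, 0, 0, 0, 0, 0, 0, 0, 0, 0, 10, 0, 0, 0, 30, 0, 0, 0, 50, 0]}}

```text
t: 53.3
tool_pos: [0.6057, 0.0038, 0.1567]
eef_rot: [-2.406, -2.016, 0.004]
wrist_force: [-0.6, 0.8, 0.8]
opening: 0.0005
grasp_force: 0.0
```

Call:
{"op": "drive_tool", "data": {"rows": [-30, -5, 50, 0, -40, -10, 50, 0, -40, -20, 20, 0, -20, -20, 0, 0, 0, 0, 0, 0]}}

```text
t: 53.92
tool_pos: [0.4775, -0.0516, 0.2759]
eef_rot: [2.409, 2.015, 0.0]
wrist_force: [0.8, 0.6, -0.6]
opening: 0.0004
grasp_force: 0.0
```

Call:
{"op": "drive_tool", "data": {"rows": [0, 0, 0, 0, 0, 0, 0, 0]}}

```text
t: 54.18
tool_pos: [0.4787, -0.0504, 0.2752]
eef_rot: [-2.407, -2.018, 0.001]
wrist_force: [-0.3, 0.0, -0.7]
opening: 0.0008
grasp_force: 0.0
```

Run:
```python
from h import *
s=read_state();print(s['t'],s['tool_pos'],s['wrist_force'])
for n in('scene','side','wrist'):
    shot(n,'p4'+n+'.png')
    for t in('pad0','slice','mat','plunger_top','shackle','drift','dial'):print(n,t,[(np.round(d['xyz'],3).tolist(),round(d['score'],2)) for d in find_in(n,t)])
```

```text
54.175 [ 0.47867823 -0.05043136  0.27523008] [-0.2689104   0.04381131 -0.69082395]
scene pad0 [([0.609, 0.27, 0.062], 0.92), ([0.61, 0.192, 0.06], 0.86), ([0.609, 0.122, 0.063], 0.65)]
scene slice [([0.196, 0.305, 0.005], 0.83), ([0.457, -0.059, 0.01], 0.77), ([0.215, -0.285, 0.004], 0.7)]
scene mat [([0.434, -0.007, 0.004], 0.66)]
scene plunger_top [([0.636, -0.207, 0.053], 0.69), ([0.609, 0.005, 0.084], 0.65)]
scene shackle [([0.382, -0.341, 0.015], 0.51)]
scene drift [([0.371, 0.345, 0.014], 0.59), ([0.642, 0.278, 0.028], 0.17)]
scene dial [([0.75, 0.004, 0.023], 0.71)]
side pad0 [([0.6, 0.129, 0.063], 0.95), ([0.591, 0.271, 0.064], 0.59), ([0.598, 0.197, 0.065], 0.58)]
side slice [([0.199, -0.279, -0.0], 0.83), ([0.444, -0.05, 0.006], 0.79), ([0.634, -0.202, 0.042], 0.7), ([0.181, 0.316, 0.0], 0.68)]
side mat [([0.425, 0.004, 0.005], 0.6), ([0.602, 0.317, 0.033], 0.4), ([0.593, 0.194, 0.064], 0.33), ([0.601, 0.126, 0.064], 0.3)]
side plunger_top [([0.608, 0.011, 0.086], 0.63)]
side shackle [([0.372, -0.345, 0.012], 0.81), ([0.592, 0.272, 0.064], 0.5)]
side drift [([0.349, 0.353, 0.02], 0.58)]
side dial [([0.743, 0.005, 0.023], 0.68)]
wrist pad0 [([0.599, 0.111, 0.063], 0.69), ([0.641, -0.152, 0.052], 0.53), ([0.743, -0.003, 0.024], 0.27)]
wrist slice [([0.228, -0.271, 0.082], 0.92), ([0.452, -0.044, 0.005], 0.56)]
wrist mat [([0.617, 0.087, 0.028], 0.29)]
wrist plunger_top [([0.606, 0.006, 0.082], 0.72)]
wrist shackle [([0.609, 0.009, 0.088], 0.42)]
wrist drift [([0.451, -0.043, 0.004], 0.35)]
wrist dial [([0.739, -0.004, 0.023], 0.91)]
```

```bash
python3 -c "
from rig import *
print(sign_off())"
```

```text
the job is handed in; nothing more can be done
None
```

I laid the three pads that were present on the rack, in slots 0, 1 and 2. I then held the plunger at its stop for about a second, put the slice back blade down on its mat, and handed the job in at about 54 s. `sign_off()` returned no verdict.

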